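# Load the tea caddy in order and wheel it to its parking mark

### The job

Stand the tea canisters that are there in the caddy's stud-numbered pockets, one after another in the order of the numbers: the short round one in pocket one, the square one in two, the bell-shaped one in three, the tall round one in four; if one is missing, its pocket stays empty. Lay the wooden wheel stop on the bar of the parking mark, then push the caddy forward by its handle, rolling and never lifted, until all four castors trail straight before it comes near the mark, steer it onto the mark, centred and squared up with its front at the side with the bar and its castors still trailing straight, and let it stand. Leave the bowls, creamer and tongs where they are.

Things in the scene. Friction and masses are not known exactly. Their poses are not given: they have to be found in the camera images.
- caddy: wooden caddy on 4 castors, 0.5 kg; origin on the sheet under its middle, x to its front, y left. Tray 150 mm square, walls 9 mm thick, top 66 mm up; a crossed divider makes 4 pockets 61.5 mm square, 28 mm deep. Brass studs on the side walls number them: 1 front left, 2 front right, 3 rear left, 4 rear right. It spans x -141 to +92 mm, y +-112 mm (+-132 with castors turned out). Rolls at about 1 N.
- caddy_handle (a point): middle of the push handle at the caddy's back, 135 mm behind its origin: an upright wooden bar 120 mm long (along the caddy's y), 12 mm thick (x), 22 mm tall, centre 120 mm and top 131 mm above the sheet; free above and at both faces; a sloping steel stay 10 mm thick under it 50 mm to either side. Axes as the caddy's.
- pocket1 (a point): centre of the floor of pocket 1 (front left, one stud), 38 mm above the sheet, 35.25 mm along x and 35.25 mm along y from the caddy's origin; axes as the caddy's
- pocket2 (a point): centre of the floor of pocket 2 (front right, two studs), 38 mm above the sheet, 35.25 mm along x and -35.25 mm along y from the caddy's origin; axes as the caddy's
- pocket3 (a point): centre of the floor of pocket 3 (rear left, three studs), 38 mm above the sheet, -35.25 mm along x and 35.25 mm along y from the caddy's origin; axes as the caddy's
- pocket4 (a point): centre of the floor of pocket 4 (rear right, four studs), 38 mm above the sheet, -35.25 mm along x and -35.25 mm along y from the caddy's origin; axes as the caddy's
- swivel_fl (a point): centre of the front left castor's wheel (24 mm across), 20 mm off its upright pivot at (60, 100) mm in the caddy's frame; swivels freely all round. x points from wheel to pivot: it trails straight when this x is along the caddy's x, the wheel behind the pivot; some 80 mm of forward rolling brings that about. Starts turned 40 to 130 degrees aside.
- swivel_fr (a point): centre of the front right castor's wheel (24 mm across), 20 mm off its upright pivot at (60, -100) mm in the caddy's frame; swivels freely all round. x points from wheel to pivot: it trails straight when this x is along the caddy's x, the wheel behind the pivot; some 80 mm of forward rolling brings that about. Starts turned 40 to 130 degrees aside.
- swivel_rl (a point): centre of the rear left castor's wheel (24 mm across), 20 mm off its upright pivot at (-75, 100) mm in the caddy's frame; swivels freely all round. x points from wheel to pivot: it trails straight when this x is along the caddy's x, the wheel behind the pivot; some 80 mm of forward rolling brings that about. Starts turned 40 to 130 degrees aside.
- swivel_rr (a point): centre of the rear right castor's wheel (24 mm across), 20 mm off its upright pivot at (-75, -100) mm in the caddy's frame; swivels freely all round. x points from wheel to pivot: it trails straight when this x is along the caddy's x, the wheel behind the pivot; some 80 mm of forward rolling brings that about. Starts turned 40 to 130 degrees aside.
- mark_centre (a point): middle of the parking mark, flat black tape on the sheet: four corner angles of a 240 mm (x) by 260 mm (y) rectangle, and a bar between the two front ones. x towards that front side. Parked, the caddy's origin is over this point, its x along the mark's x, handle at the side without the bar.
- stop_place (a point): middle of the mark's front bar, a flat strip of black tape 140 mm by 30 mm (along the mark's y), 125 mm ahead of the mark's middle; axes as the mark's. The wheel stop goes here.
- stop_mid (a point): wheel stop, a plain dark wooden bar 140 mm long (its y), 30 mm wide (x), 40 mm tall, about 120 g, lying across the caddy's way; origin at its middle, 20 mm above its underside, z up.
- short_tin_mid (a point): short round aluminium tea canister, 54 mm across, lid 56 mm and knob top 86 mm above its foot. About 100 g. Origin on its axis, half-way up from foot to knob top; z up. Take it by the wooden knob on its lid, a round cylinder 24 mm across, 30 mm tall. May be absent.
- square_tin_mid (a point): square aluminium tea canister, 52 mm by 52 mm, lid 70 mm and knob top 100 mm above its foot. About 100 g. Origin on its axis, half-way up from foot to knob top; z up. Take it by the wooden knob on its lid, a round cylinder 24 mm across, 30 mm tall. x and y are square to its sides; turn it in line with the pocket. May be absent.
- bell_tin_mid (a point): bell-shaped aluminium tea canister, foot 54 mm across, narrowing to 34 mm at the shoulder, lid 80 mm and knob top 110 mm above its foot. About 100 g. Origin on its axis, half-way up from foot to knob top; z up. Take it by the wooden knob on its lid, a round cylinder 24 mm across, 30 mm tall. May be absent.
- tall_tin_mid (a point): tall round aluminium tea canister, 54 mm across, lid 94 mm and knob top 124 mm above its foot. About 100 g. Origin on its axis, half-way up from foot to knob top; z up. Take it by the wooden knob on its lid, a round cylinder 24 mm across, 30 mm tall. May be absent.
- bowl_big: wooden bowl 124 mm across and 50 mm high, a bystander; origin under its middle
- bowl_small: wooden bowl 100 mm across and 45 mm high, a bystander; origin under its middle
- creamer: white ceramic creamer, 82 mm high, about 70 mm across, a bystander; origin under its middle
- tongs: steel tongs lying flat, 170 mm long (x) and 60 mm wide, 8 mm high, a bystander; origin on the sheet under the middle
Mind the look-alikes: they are no part of the job. What is shaped like the part that bears square_tin_mid but red or yellow is not meant.

How it is judged:
By the outcome, as a careful person would: the job done as asked, in the order asked, and still so for the second after the job is handed in, with the robot touching nothing.
Of short_tin, square_tin, bell_tin, tall_tin only 3 to 4 are there at a start; the rules pass over those that are not, and their reading is None.
At some moment in a run one of caddy, stop may be knocked a few centimetres aside while the robot is not near it.
It also fails if it takes over 208 s, if anything falls off the work surface, if the arm or the gripper's body presses on something with over 40 N, if the wrist force passes 120 N, or if a joint passes its speed limit or range.

### The arm

A 7-joint arm with a two-finger parallel gripper is mounted at the origin on the work surface. World frame = base frame: x ahead of the robot, y to its left, z up, the work surface at z = 0. Lengths are in m, angles in rad, forces in N, time in s.
With the tool pointing down it reaches from about 0.425 to 0.925 m from the base axis. Payload 6.8 kg.
Tool frame: the origin (TCP) lies on the centre line of the jaws, within the pads' length; the fingertips stand 19 mm ahead of it and the grasp point (between the pads) is the TCP; z points along the fingers, y is the line along which they close (so a half turn about z gives the same grasp; the last joint's range is limited). The gripper opens to 85 mm and grips with 20 to 120 N. Pads are 22 mm wide; open, the fingers measure 114 mm over their backs; the gripper's body (76 mm by 85 mm) begins 54 mm behind the grasp point. The pads swing forward as they close: fully open they stand 13 mm farther back than shut.
Start: joints at [-1.331, 0.477, 0.022, 1.555, -0.011, 1.109, -0.083], TCP at [0.23, 0.635, 0.25] pointing down, gripper open.
Joint ranges: [-2.96, 2.96], [-0.34, 2.1], [-1.41, 1.46], [0.24, 2.44], [-1.37, 4.51], [0.17, 1.92], [-2.96, 2.96]. Speed limits (rad/s): [2.39, 2.39, 3.14, 3.14, 3.14, 3.14, 3.14].

### API

Orientations are given as a rotation vector (axis times angle).
In Python, from bench import r gives the robot as it stands. The module is installed in compiled form; this text tells all that it offers.
- The arm moves only by the tool arm_command, never from a script. Its argument "rows" is a list of rows, each an object of numbers: "fingers": the opening, from -1 (shut) to 1 (fully open); "x", "y", "z": the shift along the tool's x, y, z in m; "ax", "ay", "az": the turn, a rotation vector about the tool's x, y, z in degrees. In form: [{"fingers": .., "x": .., "y": .., "z": .., "ax": .., "ay": .., "az": ..}, ...]. A call has 1 to 10 rows; each row shifts and turns the commanded pose from where the row before left it, along the tool's axes as they then stand; what a row does not reach is not made up. A row lasts 1/12 s, in which the tool goes at most 41.7 mm and 7.16 degrees, less where a joint would pass 70% of its speed; a pose out of reach is approached as far as the arm can. A call is refused whole if a number of a shift passes 0.0417 or a number of a turn 7.16, either way. A call with a gripper value outside its range is refused whole. The fingers move at their own pace and stop on an object; "grip_force" is the grip in N (left out, the last holds). Time passes only in rows, so rows that do not move let the fingers close. It gives the time, the measured TCP pose, the force, the opening and the grip force at its end, in the units of the state.
- r.get_obs(): the state, without advancing time (a new reading comes with each control period).
- r.grab_frame(name): name is "side" or "top"; returns a dict with "frame" (400x640x3 uint8, red, green, blue), "depth" (400x640 float32, m along the optical axis (not along the pixel's ray), 0 where there is no reading), "K" (3x3 intrinsics, pixels), "distortion" ([k1, k2, p1, p2, k3] as OpenCV has them; the pictures are not rectified), "world_from_camera" (4x4, takes a point from camera to world coordinates). Camera axes: x right, y down, z forward; pixel columns grow to the right and rows downward; lengths in m; the calibration is good to about 2 mm. A picture is of the moment at which its call begins.
- r.hand_in(): hands the job in; it is judged then, once.
The state is a dict: "clock": time; "joints": joint angles; "qvel": joint speeds; "tau": joint torques, N m; "tcp_pos": TCP position; "orientation": TCP orientation; "contact_force": force on the tool from outside, world axes, zero at the start; "moment": the same for the moment, N m; "grip_width": finger opening in m; "gripper_force": force on a finger pad.
Only numpy, scipy, OpenCV 4.12 (cv2) and the standard library are available. Lean on these libraries where they do the work, as an engineer would, in place of code of your own. Each camera call takes 0.05 s, during which the arm holds its last target. There are 200 camera calls.

## Working session

There is one attempt and no reset: what is moved stays moved. The work goes in short steps, Python scripts to look and compute and a tool call to move; the robot and the scene stay as the last step left them, time stands still between calls to the robot, and variables do not carry over. Pictures are saved under pics/ and viewed, at most 14 in all, crops included, and the job is handed in when it is done.

Besides the shell and the picture viewer there is one more tool, called after "Request:" as name(argument=value, ...), one argument or row to a line, values as JSON. arm_command: Moves the arm, as the interface text tells. Its arguments: {"type":"object","properties":{"rows":{"type":"array"},"grip_force":{"type":"number"}},"required":["rows"]}

```bash
mkdir -p pics; cat > h.py <<'E'
import numpy as np, cv2
from bench import r
def grab(n,save=None):
    f=r.grab_frame(n)
    if save: cv2.imwrite('pics/'+save,f['frame'][:,:,::-1])
    return f
def ray(f,uv,z):
    p=cv2.undistortPoints(np.array(uv,float).reshape(-1,1,2),f['K'],np.array(f['distortion'],float)).reshape(-1,2)
    T=f['world_from_camera'];d=np.c_[p,np.ones(len(p))]@T[:3,:3].T;o=T[:3,3]
    return o+d*((z-o[2])/d[:,2])[:,None]
def pts(f):
    "world point of each pixel from depth"
    h,w=f['depth'].shape;u,v=np.meshgrid(np.arange(w),np.arange(h))
    p=cv2.undistortPoints(np.stack([u,v],-1).reshape(-1,1,2).astype(float),f['K'],np.array(f['distortion'],float)).reshape(-1,2)
    c=np.c_[p,np.ones(len(p))]*f['depth'].reshape(-1,1);T=f['world_from_camera']
    return (c@T[:3,:3].T+T[:3,3]).reshape(h,w,3)
E
python3 - <<'E'
from h import *
for n in('top','side'):
    f=grab(n,n+'0.png');print(n,f['K'].round(1).tolist(),np.round(f['distortion'],3),f['world_from_camera'].round(3).tolist())
o=r.get_obs();print({k:np.round(v,3) for k,v in o.items()})
E
```

```text
top [[477.1, 0.0, 313.3], [0.0, 477.1, 199.8], [0.0, 0.0, 1.0]] [-0.14  0.    0.    0.    0.  ] [[-0.009, -0.995, 0.102, 0.444], [-1.0, 0.008, -0.007, -0.057], [0.006, -0.102, -0.995, 1.352], [0.0, 0.0, 0.0, 1.0]]
side [[409.2, 0.0, 322.1], [0.0, 409.2, 198.0], [0.0, 0.0, 1.0]] [-0.003  0.     0.     0.     0.   ] [[0.968, -0.196, 0.159, 0.354], [-0.252, -0.729, 0.637, -0.812], [-0.009, -0.656, -0.754, 1.001], [0.0, 0.0, 0.0, 1.0]]
{'clock': np.float64(0.1), 'joints': array([-1.331,  0.478,  0.022,  1.556, -0.012,  1.109, -0.083]), 'qvel': array([-0.   , -0.001, -0.   , -0.001, -0.001, -0.001, -0.001]), 'tau': array([ 5.0000e-03, -5.9776e+01,  1.6140e+00, -2.8195e+01,  1.3000e-02,
        5.0000e-03,  0.0000e+00]), 'tcp_pos': array([0.23 , 0.634, 0.249]), 'orientation': array([-5.430e-01, -3.094e+00,  3.000e-03]), 'contact_force': array([0.366, 0.447, 0.144]), 'moment': array([-0.057, -0.001, -0.023]), 'gripper_force': np.float64(0.0), 'grip_width': np.float64(0.085)}
```

View pics/top0.png

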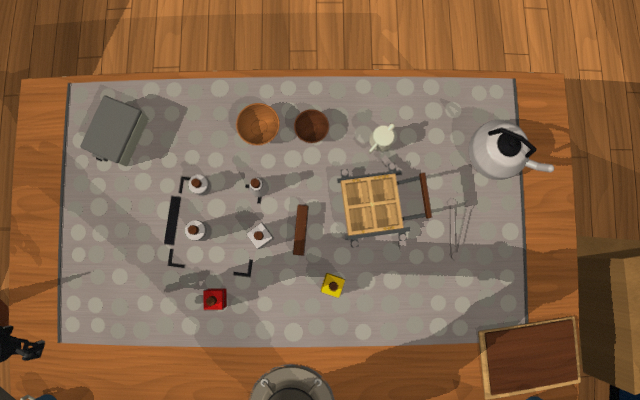

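View pics/side0.png

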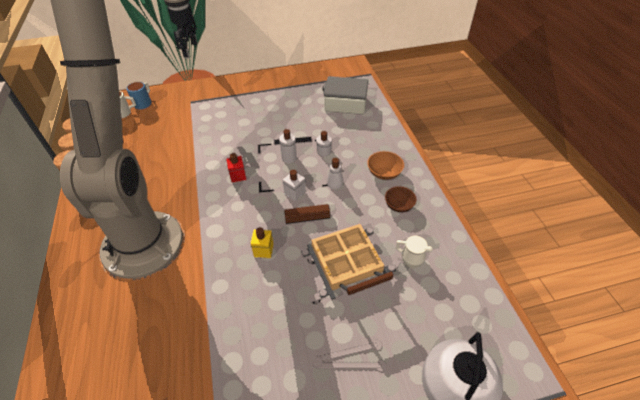

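The top view shows all four canisters: short or tall round ones at (198,184) and (194,230), the bell at (256,184) and the square at (259,236). They stand on the mark at about (212,225). The stop is at (300,230). The caddy is at (372,204), facing left, with its handle at (426,195). The side view agrees: the round tin nearer the robot is the taller of the two.

```bash
cat >> h.py <<'E'
def knobs(f,P):
    "components of the height map above 75 mm within the table; top centroid by colour-free ray at top height"
    Z=P[...,2];out=[]
    roi=np.zeros(Z.shape,bool);roi[150:320,150:420]=1
    m=(roi&(Z>.05)&(Z<.25)).astype(np.uint8)
    n,l,s,c=cv2.connectedComponentsWithStats(m)
    for i in range(1,n):
        if s[i,4]<15: continue
        q=Z[l==i];zt=np.percentile(q,95)
        t=(l==i)&(Z>zt-.012);v,u=np.nonzero(t)
        out.append((c[i].round(1).tolist(),int(s[i,4]),round(float(zt),4),[u.mean().round(1),v.mean().round(1)],len(u),ray(f,[[u.mean(),v.mean()]],zt)[0].round(4).tolist()))
    return out
def wood(f,lo,hi,roi):
    hsv=cv2.cvtColor(f['frame'],cv2.COLOR_RGB2HSV);m=cv2.inRange(hsv,lo,hi);k=np.zeros_like(m);a,b,c,d=roi;k[b:d,a:c]=m[b:d,a:c];return k
E
python3 - <<'E'
from h import *
f=grab('top');P=pts(f)
print('table z',np.median(P[300:330,250:300,2]))
for k in knobs(f,P):print(k)
hsv=cv2.cvtColor(f['frame'],cv2.COLOR_RGB2HSV)
for n,uv in dict(stop=(300,230),handle=(426,195),knob=(195,230),wood=(372,178),floor=(360,190),tape=(172,220),sheet=(220,205)).items():print(n,hsv[uv[1],uv[0]],P[uv[1],uv[0]].round(3))
# tape
m=((hsv[...,2]<45)&(P[...,2]<.012)).astype(np.uint8);k=np.zeros_like(m);k[170:285,155:265]=m[170:285,155:265]
n,l,s,c=cv2.connectedComponentsWithStats(k)
for i in range(1,n):
    if s[i,4]>8:
        v,u=np.nonzero(l==i);print('tape',s[i].tolist(),ray(f,[c[i]],0)[0].round(4), ray(f,cv2.boxPoints(cv2.minAreaRect(np.c_[u,v].astype(np.float32))),0)[:,:2].round(3).tolist())
# stop,handle,caddy by height
for nm,roi,a,b,z in(('stop',(285,195,320,265),.03,.05,.04),('handle',(412,165,440,225),.11,.14,.131),('caddytop',(335,165,412,245),.058,.075,.066)):
    k=np.zeros(m.shape,np.uint8);x0,y0,x1,y1=roi;k[y0:y1,x0:x1]=((P[...,2]>a)&(P[...,2]<b))[y0:y1,x0:x1]
    v,u=np.nonzero(k);rc=cv2.minAreaRect(ray(f,np.c_[u,v],z)[:,:2].astype(np.float32));print(nm,len(u),rc)
big=cv2.resize(f['frame'][150:300,150:450],None,fx=2.6,fy=2.6,interpolation=cv2.INTER_CUBIC);cv2.imwrite('pics/crop0.png',big[:,:,::-1])
E
```

```text
table z 0.0005588940975214118
([376.4, 202.3], 1309, 0.0871, [np.float64(412.3), np.float64(192.7)], 98, [0.5915, -0.332, 0.0871])
([198.0, 183.4], 290, 0.0885, [np.float64(195.4), np.float64(181.8)], 68, [0.6254, 0.2516, 0.0885])
([256.6, 184.7], 172, 0.1123, [np.float64(254.9), np.float64(182.1)], 66, [0.6197, 0.0877, 0.1123])
([196.3, 230.1], 395, 0.1253, [np.float64(192.3), np.float64(229.3)], 74, [0.4962, 0.2489, 0.1253])
([259.4, 235.3], 389, 0.1011, [np.float64(257.9), np.float64(235.0)], 68, [0.4813, 0.0805, 0.1011])
([332.9, 285.4], 395, 0.1015, [np.float64(333.4), np.float64(286.3)], 67, [0.3464, -0.1156, 0.1015])
([213.1, 299.4], 420, 0.101, [np.float64(210.2), np.float64(300.9)], 73, [0.3098, 0.2059, 0.101])
stop [ 11 174  91] [ 0.496 -0.029  0.041]
handle [ 11 174  88] [ 0.579 -0.357  0.136]
knob [ 11 172  89] [0.494 0.242 0.123]
wood [ 18 137 211] [ 0.634 -0.226  0.07 ]
floor [ 17 140 211] [ 0.606 -0.196  0.036]
tape [150  27  28] [0.528 0.339 0.002]
sheet [ 22  38 168] [0.57  0.201 0.001]
tape [180, 177, 10, 16, 44] [0.6363 0.3106 0.    ] [[0.617, 0.333], [0.659, 0.309
[... 154 characters left out ...]
e [258, 198, 3, 5, 11] [0.5845 0.0898 0.    ] [[0.59, 0.092], [0.59, 0.086], [0.578, 0.086], [0.578, 0.092]]
tape [169, 249, 15, 19, 72] [0.4124 0.3348 0.    ] [[0.427, 0.367], [0.446, 0.341], [0.396, 0.303], [0.377, 0.329]]
tape [234, 260, 18, 17, 78] [0.3843 0.1277 0.    ] [[0.374, 0.16], [0.419, 0.155], [0.414, 0.109], [0.369, 0.115]]
stop 546 ((0.49802789092063904, -0.029402118176221848), (0.029757224023342133, 0.13935738801956177), 84.24610137939453)
handle 293 ((0.5812993049621582, -0.35458025336265564), (0.11930346488952637, 0.024185726419091225), 4.218760967254639)
caddytop 1115 ((0.5665451288223267, -0.23706698417663574), (0.1509436070919037, 0.17572106420993805), 7.150388240814209)
```

View pics/crop0.png

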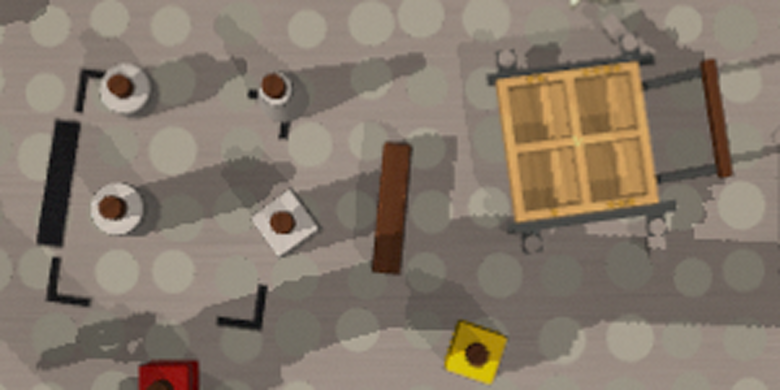

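All four canisters are there, at heights 88, 101, 112 and 125 mm, which match. The crop shows the bell covering the mark's rear right corner, so I will measure the mark again once the canisters are off it. I'll turn the tool square to the world axes and go to the short tin while measuring the caddy more closely.

```bash
cat >> h.py <<'E'
def caddy(f,P=None):
    "tray pose from wood-coloured pixels at wall-top height; x axis nearest world +y"
    P=pts(f) if P is None else P
    hsv=cv2.cvtColor(f['frame'],cv2.COLOR_RGB2HSV)
    k=(hsv[...,0]>12)&(hsv[...,0]<25)&(hsv[...,1]>90)&(hsv[...,2]>110)&(P[...,2]>.057)&(P[...,2]<.08)
    k[:150]=0;k[290:]=0;k[:,:150]=0;k[:,425:]=0
    k=k.astype(np.uint8);n,l,s,c=cv2.connectedComponentsWithStats(k);
    v,u=np.nonzero(k);w=ray(f,np.c_[u,v],.066)[:,:2].astype(np.float32)
    (cx,cy),(a,b),t=cv2.minAreaRect(w);az=(t+45)%90-45+90
    return cx,cy,az,(a,b),len(u)
def pocket(c,i):
    t=np.radians(c[2]);x=np.array([np.cos(t),np.sin(t)]);y=np.array([-x[1],x[0]])
    sx,sy={1:(1,1),2:(1,-1),3:(-1,1),4:(-1,-1)}[i];return np.array(c[:2])+.03525*(sx*x+sy*y)
def sq(f,P,uv,z=.07):
    "yaw of square tin from its lid outline"
    Z=P[...,2];k=((Z>.055)&(Z<.09)).astype(np.uint8);n,l,s,c=cv2.connectedComponentsWithStats((Z>.055).astype(np.uint8))
    i=l[int(uv[1]),int(uv[0])];v,u=np.nonzero((l==i)&(k>0));w=ray(f,np.c_[u,v],z)[:,:2].astype(np.float32);return cv2.minAreaRect(w)
E
python3 - <<'E'
from h import *
f=grab('top');P=pts(f);c=caddy(f,P);print(c,[pocket(c,i).round(4).tolist() for i in (1,2,3,4)]);print(sq(f,P,(259,236)))
E
```

```text
(0.4913009703159332, -0.20993825793266296, 79.57884979248047, (0.18467198312282562, 0.3319152891635895), 1245) [[0.463, -0.1689], [0.5323, -0.1816], [0.4503, -0.2382], [0.5196, -0.251]]
((0.4816024601459503, 0.08022858202457428), (0.05285372585058212, 0.053079843521118164), 36.514923095703125)
```

Request:
arm_command(
  rows=[
    {"fingers": 0.2,"az": -7},
    {"az": -7},
    {"az": -6},
    {"x": -0.028,"y": -0.028},
    {"x": -0.028,"y": -0.028},
    {"x": -0.028,"y": -0.028},
    {"x": -0.028,"y": -0.028},
    {"x": -0.028,"y": -0.028},
    {"x": -0.028,"y": -0.028},
    {"x": -0.028,"y": -0.028},
  ],
)

```text
validation failed for argument at $.ro...
```

Request:
arm_command(
  rows=[
    {"fingers": 0.2,"x": -0.028,"y": -0.028,"z": 0.01},
    {"x": -0.028,"y": -0.028,"z": 0.01},
    {"x": -0.028,"y": -0.028,"z": 0.01},
    {"x": -0.028,"y": -0.028,"z": 0.01},
    {"x": -0.028,"y": -0.028,"z": 0.01},
    {"x": -0.028,"y": -0.028,"z": 0.01},
    {"x": -0.028,"y": -0.024,"z": 0.01},
    {},
    {},
  ],
)

```text
validation failed for argument at $.ro...
```

```bash
sed -i 's/k\[:150\]=0;k\[290:\]=0;k\[:,:150\]=0;k\[:,425:\]=0/k[:150]=0;k[270:]=0;k[:,:150]=0;k[:,425:]=0/; s/c=cv2.connectedComponentsWithStats(k);/c=cv2.connectedComponentsWithStats(k);k=l==1+np.argmax(s[1:,4])/' h.py
python3 - <<'E'
from h import *
f=grab('top');P=pts(f);c=caddy(f,P);print(c,[pocket(c,i).round(4).tolist() for i in (1,2,3,4)])
E
```

```text
(0.5646543502807617, -0.2238640934228897, 97.16482305526733, (0.1504897177219391, 0.14923374354839325), 1074) [[0.5253, -0.1933], [0.5952, -0.1845], [0.5341, -0.2632], [0.604, -0.2544]]
```

Request:
arm_command(
  rows=[
    {"fingers": 0.2,"x": 0,"y": 0,"z": 0,"ax": 0,"ay": 0,"az": -7},
    {"fingers": 0.2,"x": 0,"y": 0,"z": 0,"ax": 0,"ay": 0,"az": -7},
    {"fingers": 0.2,"x": 0,"y": 0,"z": 0,"ax": 0,"ay": 0,"az": -6},
    {"fingers": 0.2,"x": -0.028,"y": -0.028,"z": 0,"ax": 0,"ay": 0,"az": 0},
    {"fingers": 0.2,"x": -0.028,"y": -0.028,"z": 0,"ax": 0,"ay": 0,"az": 0},
    {"fingers": 0.2,"x": -0.028,"y": -0.028,"z": 0,"ax": 0,"ay": 0,"az": 0},
    {"fingers": 0.2,"x": -0.028,"y": -0.028,"z": 0,"ax": 0,"ay": 0,"az": 0},
    {"fingers": 0.2,"x": -0.028,"y": -0.028,"z": 0,"ax": 0,"ay": 0,"az": 0},
    {"fingers": 0.2,"x": -0.028,"y": -0.028,"z": 0,"ax": 0,"ay": 0,"az": 0},
    {"fingers": 0.2,"x": -0.028,"y": -0.028,"z": 0,"ax": 0,"ay": 0,"az": 0},
  ],
)

```text
clock: 1.08
tcp_pos: [0.4274, 0.4373, 0.2504]
orientation: [-0.002, 3.142, 0.0]
contact_force: [1.1, 0.7, -0.0]
grip_width: 0.0514
gripper_force: 0.0
```

Request:
arm_command(
  rows=[
    {"fingers": 0.2,"x": -0.028,"y": -0.028,"z": 0.01,"ax": 0,"ay": 0,"az": 0},
    {"fingers": 0.2,"x": -0.028,"y": -0.028,"z": 0.01,"ax": 0,"ay": 0,"az": 0},
    {"fingers": 0.2,"x": -0.028,"y": -0.028,"z": 0.01,"ax": 0,"ay": 0,"az": 0},
    {"fingers": 0.2,"x": -0.028,"y": -0.028,"z": 0.01,"ax": 0,"ay": 0,"az": 0},
    {"fingers": 0.2,"x": -0.028,"y": -0.028,"z": 0.01,"ax": 0,"ay": 0,"az": 0},
    {"fingers": 0.2,"x": -0.028,"y": -0.028,"z": 0.01,"ax": 0,"ay": 0,"az": 0},
    {"fingers": 0.2,"x": -0.028,"y": -0.024,"z": 0.01,"ax": 0,"ay": 0,"az": 0},
    {"fingers": 0.2,"x": 0,"y": 0,"z": 0,"ax": 0,"ay": 0,"az": 0},
    {"fingers": 0.2,"x": 0,"y": 0,"z": 0,"ax": 0,"ay": 0,"az": 0},
  ],
)

```text
clock: 1.83
tcp_pos: [0.6239, 0.2436, 0.1792]
orientation: [-0.007, -3.141, 0.003]
contact_force: [-0.8, 0.9, 0.7]
grip_width: 0.0512
gripper_force: 0.0
```

Caddy is at (0.565, -0.224), heading 97.2°, and its tray measures 150 x 149 mm, which fits. Now gripping the short tin.

Request:
arm_command(
  rows=[
    {"fingers": 0.2,"x": -0.002,"y": 0.009,"z": 0.02,"ax": 0,"ay": 0,"az": 0},
    {"fingers": 0.2,"x": 0,"y": 0,"z": 0.03,"ax": 0,"ay": 0,"az": 0},
    {"fingers": 0.2,"x": 0,"y": 0,"z": 0.03,"ax": 0,"ay": 0,"az": 0},
    {"fingers": 0.2,"x": 0,"y": 0,"z": 0.018,"ax": 0,"ay": 0,"az": 0},
    {"fingers": 0.2,"x": 0,"y": 0,"z": 0,"ax": 0,"ay": 0,"az": 0},
    {"fingers": -1,"x": 0,"y": 0,"z": 0,"ax": 0,"ay": 0,"az": 0},
    {"fingers": -1,"x": 0,"y": 0,"z": 0,"ax": 0,"ay": 0,"az": 0},
    {"fingers": -1,"x": 0,"y": 0,"z": 0,"ax": 0,"ay": 0,"az": 0},
    {"fingers": -1,"x": 0,"y": 0,"z": 0,"ax": 0,"ay": 0,"az": 0},
    {"fingers": -1,"x": 0,"y": 0,"z": 0,"ax": 0,"ay": 0,"az": 0},
  ],
  grip_force=40,
)

```text
clock: 2.67
tcp_pos: [0.6254, 0.2568, 0.084]
orientation: [-0.002, 3.139, 0.002]
contact_force: [0.1, -0.5, 2.8]
grip_width: 0.0228
gripper_force: 40.0
```

Request:
arm_command(
  rows=[
    {"fingers": -1,"x": 0,"y": 0,"z": -0.03,"ax": 0,"ay": 0,"az": 0},
    {"fingers": -1,"x": 0,"y": 0,"z": -0.04,"ax": 0,"ay": 0,"az": 0},
    {"fingers": -1,"x": 0,"y": 0,"z": -0.04,"ax": 0,"ay": 0,"az": 0},
    {"fingers": -1,"x": 0,"y": -0.01,"z": -0.03,"ax": 0,"ay": 0,"az": 0},
    {"fingers": -1,"x": 0.008,"y": -0.036,"z": 0,"ax": 0,"ay": 0,"az": 0},
    {"fingers": -1,"x": 0.008,"y": -0.036,"z": 0,"ax": 0,"ay": 0,"az": 0},
    {"fingers": -1,"x": 0.008,"y": -0.036,"z": 0,"ax": 0,"ay": 0,"az": 0},
    {"fingers": -1,"x": 0.008,"y": -0.036,"z": 0,"ax": 0,"ay": 0,"az": 0},
    {"fingers": -1,"x": 0.008,"y": -0.036,"z": 0,"ax": 0,"ay": 0,"az": 0},
    {"fingers": -1,"x": 0.008,"y": -0.036,"z": 0,"ax": 0,"ay": 0,"az": 0},
  ],
)

```text
clock: 3.5
tcp_pos: [0.5761, 0.0283, 0.2229]
orientation: [-0.002, 3.141, 0.0]
contact_force: [0.5, -1.3, -1.7]
grip_width: 0.0226
gripper_force: 39.6
```

Request:
arm_command(
  rows=[
    {"fingers": -1,"x": 0.008,"y": -0.036,"z": 0,"ax": 0,"ay": 0,"az": 0},
    {"fingers": -1,"x": 0.008,"y": -0.036,"z": 0,"ax": 0,"ay": 0,"az": 0},
    {"fingers": -1,"x": 0.008,"y": -0.036,"z": 0,"ax": 0,"ay": 0,"az": 0},
    {"fingers": -1,"x": 0.008,"y": -0.036,"z": 0,"ax": 0,"ay": 0,"az": 0},
    {"fingers": -1,"x": 0.008,"y": -0.036,"z": 0,"ax": 0,"ay": 0,"az": 0},
    {"fingers": -1,"x": 0.008,"y": -0.036,"z": 0,"ax": 0,"ay": 0,"az": 0},
    {"fingers": -1,"x": 0.004,"y": -0.008,"z": 0,"ax": 0,"ay": 0,"az": 0},
    {"fingers": -1,"x": 0,"y": 0,"z": 0,"ax": 0,"ay": 0,"az": 0},
    {"fingers": -1,"x": 0,"y": 0,"z": 0,"ax": 0,"ay": 0,"az": 0},
    {"fingers": -1,"x": 0,"y": 0,"z": 0,"ax": 0,"ay": 0,"az": 0},
  ],
)

```text
clock: 4.33
tcp_pos: [0.5257, -0.1923, 0.2224]
orientation: [-0.005, 3.141, 0.002]
contact_force: [-0.3, 0.4, -2.4]
grip_width: 0.0226
gripper_force: 39.8
```

```bash
python3 - <<'E'
from h import *
f=grab('top','t1.png');P=pts(f);c=caddy(f,P);print(c)
g=grab('side','s1.png')
E
```

```text
(0.5969769358634949, -0.1785615086555481, 96.85813093185425, (0.0752599909901619, 0.06697264313697815), 185)
```

View pics/s1.png

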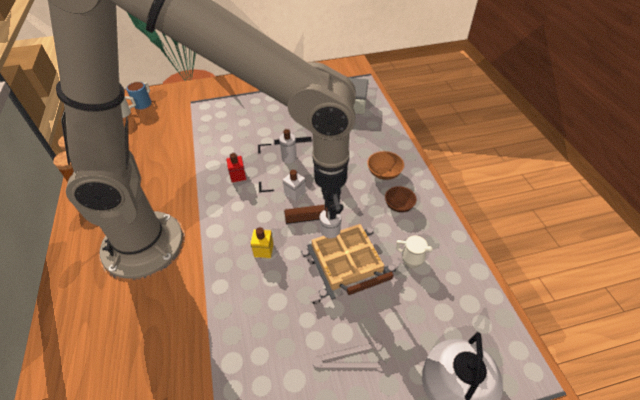

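The side view shows the short tin held upright and level, at about (332,217), and the caddy has not moved. Lowering it into pocket 1.

Request:
arm_command(
  rows=[
    {"fingers": -1,"x": 0,"y": 0,"z": 0.03,"ax": 0,"ay": 0,"az": 0},
    {"fingers": -1,"x": 0,"y": 0,"z": 0.025,"ax": 0,"ay": 0,"az": 0},
    {"fingers": -1,"x": 0,"y": 0,"z": 0.015,"ax": 0,"ay": 0,"az": 0},
    {"fingers": -1,"x": 0,"y": 0,"z": 0.01,"ax": 0,"ay": 0,"az": 0},
    {"fingers": -1,"x": 0,"y": 0,"z": 0.01,"ax": 0,"ay": 0,"az": 0},
    {"fingers": -1,"x": 0,"y": 0,"z": 0.006,"ax": 0,"ay": 0,"az": 0},
    {"fingers": -1,"x": 0,"y": 0,"z": 0.002,"ax": 0,"ay": 0,"az": 0},
    {"fingers": -1,"x": 0,"y": 0,"z": 0,"ax": 0,"ay": 0,"az": 0},
  ],
)

```text
clock: 5.1
tcp_pos: [0.5254, -0.1939, 0.1244]
orientation: [-0.002, 3.141, -0.0]
contact_force: [-0.4, 0.1, -1.2]
grip_width: 0.0226
gripper_force: 39.8
```

Request:
arm_command(
  rows=[
    {"fingers": -1,"x": 0,"y": 0,"z": 0.002,"ax": 0,"ay": 0,"az": 0},
    {"fingers": 0.1,"x": 0,"y": 0,"z": 0,"ax": 0,"ay": 0,"az": 0},
    {"fingers": 0.1,"x": 0,"y": 0,"z": 0,"ax": 0,"ay": 0,"az": 0},
    {"fingers": 0.1,"x": 0,"y": 0,"z": 0,"ax": 0,"ay": 0,"az": 0},
    {"fingers": 0.1,"x": 0,"y": 0,"z": 0,"ax": 0,"ay": 0,"az": 0},
    {"fingers": 0.1,"x": 0,"y": 0,"z": -0.02,"ax": 0,"ay": 0,"az": 0},
    {"fingers": 0.1,"x": 0,"y": 0,"z": -0.04,"ax": 0,"ay": 0,"az": 0},
    {"fingers": 0.1,"x": 0,"y": 0.03,"z": -0.02,"ax": 0,"ay": 0,"az": 0},
    {"fingers": 0.2,"x": 0,"y": 0.04,"z": 0,"ax": 0,"ay": 0,"az": 0},
    {"fingers": 0.2,"x": 0.01,"y": 0.04,"z": 0,"ax": 0,"ay": 0,"az": 0},
  ],
)

```text
clock: 5.93
tcp_pos: [0.5175, -0.0836, 0.2046]
orientation: [0.002, 3.135, -0.0]
contact_force: [0.1, 0.6, 0.2]
grip_width: 0.0511
gripper_force: 0.0
```

Request:
arm_command(
  rows=[
    {"fingers": 0.2,"x": 0.01,"y": 0.04,"z": 0,"ax": 0,"ay": 0,"az": 0},
    {"fingers": 0.2,"x": 0.01,"y": 0.04,"z": 0,"ax": 0,"ay": 0,"az": 0},
    {"fingers": 0.2,"x": 0.01,"y": 0.04,"z": 0,"ax": 0,"ay": 0,"az": 0},
    {"fingers": 0.2,"x": 0.004,"y": 0.034,"z": 0,"ax": 0,"ay": 0,"az": 0},
    {"fingers": 0.2,"x": 0,"y": 0.01,"z": 0.03,"ax": 0,"ay": 0,"az": 0},
    {"fingers": 0.2,"x": 0,"y": 0,"z": 0,"ax": 0,"ay": 0,"az": 0},
    {"fingers": 0.2,"x": 0,"y": 0,"z": 0,"ax": 0,"ay": 0,"az": 0},
  ],
)

```text
clock: 6.52
tcp_pos: [0.4798, 0.08, 0.1716]
orientation: [0.005, -3.139, 0.002]
contact_force: [0.2, -1.2, -0.4]
grip_width: 0.0512
gripper_force: 0.0
```

```bash
python3 - <<'E'
from h import *
f=grab('top','t2.png');P=pts(f);c=caddy(f,P);print(c,[pocket(c,i).round(4).tolist() for i in (1,2,3,4)])
for k in knobs(f,P):print(k)
print(r.get_obs()['tcp_pos'])
E
```

```text
(0.5647577047348022, -0.22363102436065674, 96.93431234359741, (0.15056435763835907, 0.14969483017921448), 1062) [[0.5255, -0.1929], [0.5955, -0.1844], [0.534, -0.2629], [0.604, -0.2544]]
([373.3, 205.5], 1651, 0.1068, [np.float64(374.2), np.float64(211.0)], 194, [0.5416, -0.225, 0.1068])
([256.8, 184.6], 173, 0.1133, [np.float64(254.7), np.float64(182.1)], 64, [0.6196, 0.088, 0.1133])
([195.3, 230.2], 356, 0.1246, [np.float64(192.3), np.float64(229.3)], 74, [0.4962, 0.2491, 0.1246])
([269.1, 238.6], 43, 0.2475, [np.float64(273.5), np.float64(237.0)], 6, [0.4722, 0.0283, 0.2475])
([332.8, 285.4], 398, 0.1009, [np.float64(333.2), np.float64(286.2)], 68, [0.3465, -0.1153, 0.1009])
([208.5, 299.6], 232, 0.103, [np.float64(210.1), np.float64(301.0)], 70, [0.3099, 0.206, 0.103])
[0.4807159  0.07904643 0.17247531]
```

View pics/t2.png

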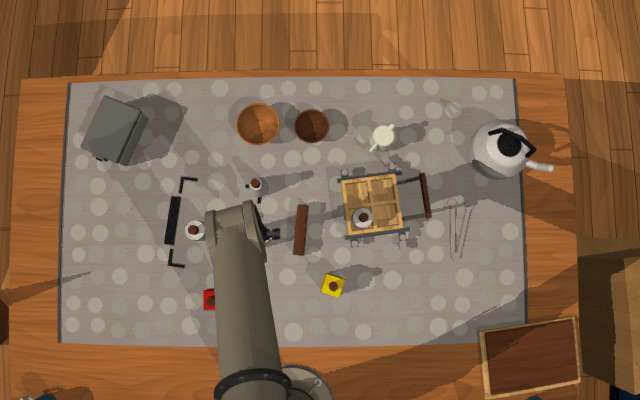

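The picture shows the short tin standing in pocket 1 at (362,216), and the caddy has not moved. Next is the square tin.

Request:
arm_command(
  rows=[
    {"fingers": 0.2,"x": 0,"y": 0.001,"z": 0.03,"ax": 0,"ay": 0,"az": 0},
    {"fingers": 0.2,"x": 0,"y": 0,"z": 0.03,"ax": 0,"ay": 0,"az": 0},
    {"fingers": 0.2,"x": 0,"y": 0,"z": 0.016,"ax": 0,"ay": 0,"az": 0},
    {"fingers": 0.2,"x": 0,"y": 0,"z": 0,"ax": 0,"ay": 0,"az": 0},
    {"fingers": 0.2,"x": 0,"y": 0,"z": 0,"ax": 0,"ay": 0,"az": 0},
    {"fingers": -1,"x": 0,"y": 0,"z": 0,"ax": 0,"ay": 0,"az": 0},
    {"fingers": -1,"x": 0,"y": 0,"z": 0,"ax": 0,"ay": 0,"az": 0},
    {"fingers": -1,"x": 0,"y": 0,"z": 0,"ax": 0,"ay": 0,"az": 0},
    {"fingers": -1,"x": 0,"y": 0,"z": 0,"ax": 0,"ay": 0,"az": 0},
    {"fingers": -1,"x": 0,"y": 0,"z": 0,"ax": 0,"ay": 0,"az": 0},
  ],
)

```text
clock: 7.4
tcp_pos: [0.4822, 0.0807, 0.098]
orientation: [-0.001, 3.138, 0.001]
contact_force: [-1.2, -3.3, 7.9]
grip_width: 0.0225
gripper_force: 39.0
```

Request:
arm_command(
  rows=[
    {"fingers": -1,"x": 0,"y": 0,"z": -0.03,"ax": 0,"ay": 0,"az": 0},
    {"fingers": -1,"x": 0,"y": 0,"z": -0.04,"ax": 0,"ay": 0,"az": 0},
    {"fingers": -1,"x": 0,"y": 0,"z": -0.04,"ax": 0,"ay": 0,"az": 0},
    {"fingers": -1,"x": 0,"y": -0.01,"z": -0.03,"ax": 0,"ay": 0,"az": 0},
    {"fingers": -1,"x": -0.015,"y": -0.034,"z": 0,"ax": 0,"ay": 0,"az": 0},
    {"fingers": -1,"x": -0.015,"y": -0.034,"z": 0,"ax": 0,"ay": 0,"az": 0},
    {"fingers": -1,"x": -0.015,"y": -0.034,"z": 0,"ax": 0,"ay": 0,"az": 0},
    {"fingers": -1,"x": -0.015,"y": -0.034,"z": 0,"ax": 0,"ay": 0,"az": 0},
    {"fingers": -1,"x": -0.015,"y": -0.034,"z": 0,"ax": 0,"ay": 0,"az": 0},
    {"fingers": -1,"x": -0.015,"y": -0.034,"z": 0,"ax": 0,"ay": 0,"az": 0},
  ],
)

```text
clock: 8.23
tcp_pos: [0.5714, -0.1346, 0.2372]
orientation: [-0.002, 3.14, 0.0]
contact_force: [0.4, 0.5, -0.8]
grip_width: 0.0225
gripper_force: 39.6
```

Request:
arm_command(
  rows=[
    {"fingers": -1,"x": -0.015,"y": -0.034,"z": 0,"ax": 0,"ay": 0,"az": 0},
    {"fingers": -1,"x": -0.01,"y": -0.016,"z": 0,"ax": 0,"ay": 0,"az": 0},
    {"fingers": -1,"x": 0,"y": 0,"z": 0,"ax": 0,"ay": 0,"az": 0},
    {"fingers": -1,"x": 0,"y": 0,"z": 0,"ax": 0,"ay": 0,"az": 0},
    {"fingers": -1,"x": 0,"y": 0,"z": 0,"ax": 0,"ay": 0,"az": 0},
  ],
)

```text
clock: 8.65
tcp_pos: [0.5958, -0.1817, 0.2364]
orientation: [0.004, -3.141, -0.002]
contact_force: [-1.0, 0.6, -0.9]
grip_width: 0.0225
gripper_force: 39.5
```

```bash
python3 - <<'E'
from h import *
f=grab('side');F=f['frame'];cv2.imwrite('pics/s2.png',cv2.resize(F[140:320,220:460],None,fx=2.5,fy=2.5)[:,:,::-1])
print(r.get_obs()['tcp_pos'])
E
```

```text
[ 0.59577323 -0.1811902   0.23638729]
```

View pics/s2.png

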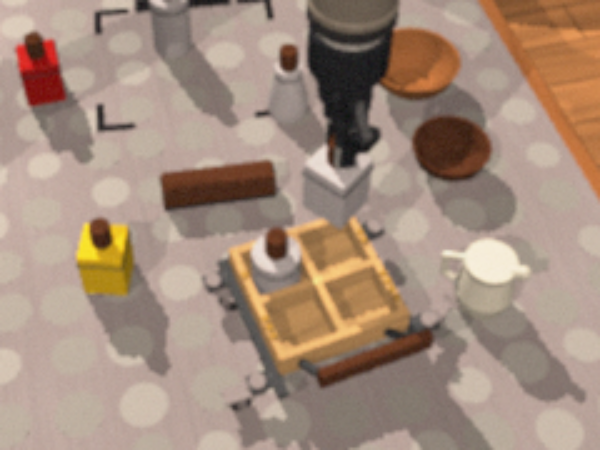

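The square tin is held upright over pocket 2, and the short one sits well in pocket 1. Next I turn it 29.5° and lower it.

Request:
arm_command(
  rows=[
    {"fingers": -1,"x": 0,"y": -0.003,"z": 0,"ax": 0,"ay": 0,"az": 0},
    {"fingers": -1,"x": 0,"y": 0,"z": 0,"ax": 0,"ay": 0,"az": 7},
    {"fingers": -1,"x": 0,"y": 0,"z": 0,"ax": 0,"ay": 0,"az": 7},
    {"fingers": -1,"x": 0,"y": 0,"z": 0.01,"ax": 0,"ay": 0,"az": 7},
    {"fingers": -1,"x": 0,"y": 0,"z": 0.01,"ax": 0,"ay": 0,"az": 7},
    {"fingers": -1,"x": 0,"y": 0,"z": 0.01,"ax": 0,"ay": 0,"az": 1.5},
    {"fingers": -1,"x": 0,"y": 0,"z": 0.02,"ax": 0,"ay": 0,"az": 0},
    {"fingers": -1,"x": 0,"y": 0,"z": 0,"ax": 0,"ay": 0,"az": 0},
    {"fingers": -1,"x": 0,"y": 0,"z": 0,"ax": 0,"ay": 0,"az": 0},
  ],
)

```text
clock: 9.45
tcp_pos: [0.5953, -0.1851, 0.1854]
orientation: [-0.793, -3.037, -0.0]
contact_force: [-0.1, 0.5, 0.4]
grip_width: 0.0221
gripper_force: 39.6
```

Request:
arm_command(
  rows=[
    {"fingers": -1,"x": 0,"y": 0,"z": 0.015,"ax": 0,"ay": 0,"az": 0},
    {"fingers": -1,"x": 0,"y": 0,"z": 0.012,"ax": 0,"ay": 0,"az": 0},
    {"fingers": -1,"x": 0,"y": 0,"z": 0.01,"ax": 0,"ay": 0,"az": 0},
    {"fingers": -1,"x": 0,"y": 0,"z": 0.008,"ax": 0,"ay": 0,"az": 0},
    {"fingers": -1,"x": 0,"y": 0,"z": 0.004,"ax": 0,"ay": 0,"az": 0},
    {"fingers": -1,"x": 0,"y": 0,"z": 0,"ax": 0,"ay": 0,"az": 0},
    {"fingers": -1,"x": 0,"y": 0,"z": 0,"ax": 0,"ay": 0,"az": 0},
  ],
)

```text
clock: 10.03
tcp_pos: [0.5962, -0.1861, 0.1374]
orientation: [0.798, 3.038, -0.0]
contact_force: [-0.1, 0.7, -0.9]
grip_width: 0.0224
gripper_force: 39.6
```

Request:
arm_command(
  rows=[
    {"fingers": -1,"x": 0,"y": 0,"z": 0.001,"ax": 0,"ay": 0,"az": 0},
    {"fingers": 0,"x": 0,"y": 0,"z": 0,"ax": 0,"ay": 0,"az": 0},
    {"fingers": 0,"x": 0,"y": 0,"z": 0,"ax": 0,"ay": 0,"az": 0},
    {"fingers": 0,"x": 0,"y": 0,"z": 0,"ax": 0,"ay": 0,"az": 0},
    {"fingers": 0,"x": 0,"y": 0,"z": -0.02,"ax": 0,"ay": 0,"az": 0},
    {"fingers": 0,"x": 0,"y": 0,"z": -0.04,"ax": 0,"ay": 0,"az": -7},
    {"fingers": 0,"x": 0,"y": 0,"z": -0.03,"ax": 0,"ay": 0,"az": -7},
    {"fingers": 0.2,"x": 0,"y": 0,"z": 0,"ax": 0,"ay": 0,"az": -7},
    {"fingers": 0.2,"x": 0,"y": 0,"z": 0,"ax": 0,"ay": 0,"az": -7},
    {"fingers": 0.2,"x": 0,"y": 0,"z": 0,"ax": 0,"ay": 0,"az": -1.5},
  ],
)

```text
clock: 10.87
tcp_pos: [0.5964, -0.1861, 0.2274]
orientation: [-0.009, 3.14, -0.0]
contact_force: [-0.2, 0.8, -0.0]
grip_width: 0.0512
gripper_force: 0.0
```

Request:
arm_command(
  rows=[
    {"fingers": 0.2,"x": -0.003,"y": 0.034,"z": 0,"ax": 0,"ay": 0,"az": 0},
    {"fingers": 0.2,"x": -0.003,"y": 0.034,"z": 0,"ax": 0,"ay": 0,"az": 0},
    {"fingers": 0.2,"x": -0.003,"y": 0.034,"z": 0,"ax": 0,"ay": 0,"az": 0},
    {"fingers": 0.2,"x": -0.003,"y": 0.034,"z": 0,"ax": 0,"ay": 0,"az": 0},
    {"fingers": 0.2,"x": -0.003,"y": 0.034,"z": 0,"ax": 0,"ay": 0,"az": 0},
    {"fingers": 0.2,"x": -0.003,"y": 0.034,"z": 0,"ax": 0,"ay": 0,"az": 0},
    {"fingers": 0.2,"x": -0.003,"y": 0.034,"z": 0,"ax": 0,"ay": 0,"az": 0},
    {"fingers": 0.2,"x": -0.003,"y": 0.034,"z": 0.02,"ax": 0,"ay": 0,"az": 0},
    {"fingers": 0.2,"x": 0,"y": 0,"z": 0.02,"ax": 0,"ay": 0,"az": 0},
    {"fingers": 0.2,"x": 0,"y": 0,"z": 0,"ax": 0,"ay": 0,"az": 0},
  ],
)

```text
clock: 11.7
tcp_pos: [0.617, 0.0894, 0.1821]
orientation: [0.007, -3.135, 0.001]
contact_force: [-1.6, -0.9, -0.9]
grip_width: 0.0514
gripper_force: 0.0
```

```bash
python3 - <<'E'
from h import *
f=grab('top');P=pts(f);c=caddy(f,P);print(c,[pocket(c,i).round(4).tolist() for i in (1,2,3,4)])
for k in knobs(f,P):print(k)
print(r.get_obs()['tcp_pos'])
F=f['frame'];cv2.imwrite('pics/t3.png',cv2.resize(F[150:300,150:450],None,fx=2.6,fy=2.6)[:,:,::-1])
E
```

```text
(0.565090000629425, -0.2234501987695694, 97.06745481491089, (0.1506473571062088, 0.14935843646526337), 1057) [[0.5258, -0.1928], [0.5957, -0.1841], [0.5344, -0.2628], [0.6044, -0.2541]]
([370.2, 202.7], 2069, 0.1238, [np.float64(363.0), np.float64(200.5)], 164, [0.5678, -0.1942, 0.1238])
([262.8, 183.0], 113, 0.2413, [np.float64(263.4), np.float64(180.2)], 19, [0.606, 0.0525, 0.2413])
([195.5, 230.0], 365, 0.1255, [np.float64(192.2), np.float64(229.3)], 72, [0.4963, 0.2489, 0.1255])
([332.9, 285.4], 399, 0.1004, [np.float64(333.3), np.float64(286.3)], 68, [0.3464, -0.1154, 0.1004])
([203.5, 294.0], 16, 0.0721, [np.float64(203.5), np.float64(294.0)], 16, [0.325, 0.2303, 0.0721])
[0.61799793 0.08680827 0.18402168]
```

View pics/t3.png

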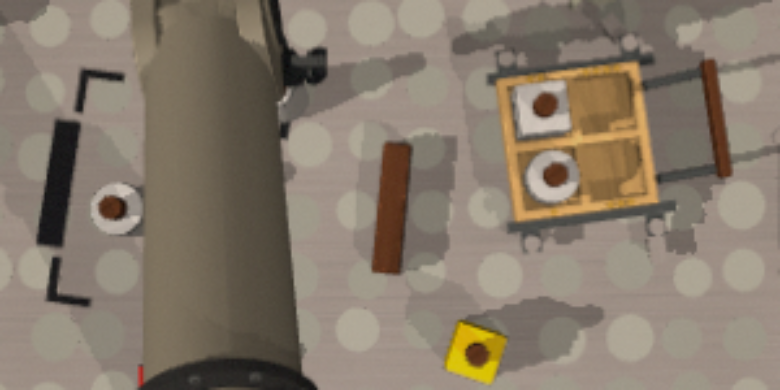

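Square tin is in pocket 2 at (545,105) and the caddy has not moved. Next is the bell tin, lifted higher so it clears the knobs.

Request:
arm_command(
  rows=[
    {"fingers": 0.2,"x": -0.002,"y": 0.001,"z": 0.03,"ax": 0,"ay": 0,"az": 0},
    {"fingers": 0.2,"x": 0,"y": 0,"z": 0.03,"ax": 0,"ay": 0,"az": 0},
    {"fingers": 0.2,"x": 0,"y": 0,"z": 0.017,"ax": 0,"ay": 0,"az": 0},
    {"fingers": 0.2,"x": 0,"y": 0,"z": 0,"ax": 0,"ay": 0,"az": 0},
    {"fingers": 0.2,"x": 0,"y": 0,"z": 0,"ax": 0,"ay": 0,"az": 0},
    {"fingers": -1,"x": 0,"y": 0,"z": 0,"ax": 0,"ay": 0,"az": 0},
    {"fingers": -1,"x": 0,"y": 0,"z": 0,"ax": 0,"ay": 0,"az": 0},
    {"fingers": -1,"x": 0,"y": 0,"z": 0,"ax": 0,"ay": 0,"az": 0},
    {"fingers": -1,"x": 0,"y": 0,"z": 0,"ax": 0,"ay": 0,"az": 0},
    {"fingers": -1,"x": 0,"y": 0,"z": 0,"ax": 0,"ay": 0,"az": 0},
  ],
)

```text
clock: 12.58
tcp_pos: [0.6233, 0.0874, 0.1115]
orientation: [-0.002, 3.138, 0.001]
contact_force: [0.4, -0.1, 6.4]
grip_width: 0.0225
gripper_force: 39.3
```

Request:
arm_command(
  rows=[
    {"fingers": -1,"x": 0,"y": 0,"z": -0.03,"ax": 0,"ay": 0,"az": 0},
    {"fingers": -1,"x": 0,"y": 0,"z": -0.04,"ax": 0,"ay": 0,"az": 0},
    {"fingers": -1,"x": 0,"y": 0,"z": -0.04,"ax": 0,"ay": 0,"az": 0},
    {"fingers": -1,"x": 0,"y": 0,"z": -0.04,"ax": 0,"ay": 0,"az": 0},
    {"fingers": -1,"x": 0,"y": -0.02,"z": -0.02,"ax": 0,"ay": 0,"az": 0},
    {"fingers": -1,"x": 0.01,"y": -0.036,"z": 0,"ax": 0,"ay": 0,"az": 0},
    {"fingers": -1,"x": 0.01,"y": -0.036,"z": 0,"ax": 0,"ay": 0,"az": 0},
    {"fingers": -1,"x": 0.01,"y": -0.036,"z": 0,"ax": 0,"ay": 0,"az": 0},
    {"fingers": -1,"x": 0.01,"y": -0.036,"z": 0,"ax": 0,"ay": 0,"az": 0},
    {"fingers": -1,"x": 0.01,"y": -0.036,"z": 0,"ax": 0,"ay": 0,"az": 0},
  ],
)

```text
clock: 13.42
tcp_pos: [0.571, -0.1146, 0.2798]
orientation: [-0.002, 3.141, 0.0]
contact_force: [0.0, -0.2, -0.9]
grip_width: 0.0223
gripper_force: 39.9
```

Request:
arm_command(
  rows=[
    {"fingers": -1,"x": 0.01,"y": -0.036,"z": 0,"ax": 0,"ay": 0,"az": 0},
    {"fingers": -1,"x": 0.01,"y": -0.036,"z": 0,"ax": 0,"ay": 0,"az": 0},
    {"fingers": -1,"x": 0.01,"y": -0.036,"z": 0,"ax": 0,"ay": 0,"az": 0},
    {"fingers": -1,"x": 0.006,"y": -0.036,"z": 0,"ax": 0,"ay": 0,"az": 0},
    {"fingers": -1,"x": 0,"y": -0.008,"z": 0,"ax": 0,"ay": 0,"az": 0},
    {"fingers": -1,"x": 0,"y": 0,"z": 0,"ax": 0,"ay": 0,"az": 0},
    {"fingers": -1,"x": 0,"y": 0,"z": 0,"ax": 0,"ay": 0,"az": 0},
    {"fingers": -1,"x": 0,"y": 0,"z": 0,"ax": 0,"ay": 0,"az": 0},
  ],
)

```text
clock: 14.08
tcp_pos: [0.5367, -0.2632, 0.2793]
orientation: [-0.005, 3.142, 0.002]
contact_force: [-0.5, -0.2, -1.6]
grip_width: 0.0226
gripper_force: 39.9
```

```bash
cat >> h.py <<'E'
def handle(f,P=None):
    "handle top: brown, 105-150 mm up; returns centre and azimuth of the caddy's x"
    P=pts(f) if P is None else P
    h=cv2.cvtColor(f['frame'],cv2.COLOR_RGB2HSV)
    k=(h[...,0]<16)&(h[...,1]>120)&(h[...,2]<140)&(P[...,2]>.118)&(P[...,2]<.15)
    n,l,s,c=cv2.connectedComponentsWithStats(k.astype(np.uint8))
    j=1+np.argmax(s[1:,4]);v,u=np.nonzero(l==j);w=ray(f,np.c_[u,v],.131)[:,:2].astype(np.float32)
    return cv2.minAreaRect(w),len(u)
E
python3 - <<'E'
from h import *
f=grab('top');print(handle(f));o=r.get_obs();print(o['tcp_pos'],o['grip_width'])
E
```

```text
(((0.5943684577941895, -0.1835099756717682), (0.018266454339027405, 0.022181492298841476), 44.321048736572266), 59)
[ 0.53684345 -0.26292656  0.27921906] 0.02241120409902991
```

Request:
arm_command(
  rows=[
    {"fingers": -1,"x": 0,"y": 0,"z": 0.03,"ax": 0,"ay": 0,"az": 0},
    {"fingers": -1,"x": 0,"y": 0,"z": 0.03,"ax": 0,"ay": 0,"az": 0},
    {"fingers": -1,"x": 0,"y": 0,"z": 0.03,"ax": 0,"ay": 0,"az": 0},
    {"fingers": -1,"x": 0,"y": 0,"z": 0.015,"ax": 0,"ay": 0,"az": 0},
    {"fingers": -1,"x": 0,"y": 0,"z": 0.01,"ax": 0,"ay": 0,"az": 0},
    {"fingers": -1,"x": 0,"y": 0,"z": 0.008,"ax": 0,"ay": 0,"az": 0},
    {"fingers": -1,"x": 0,"y": 0,"z": 0.006,"ax": 0,"ay": 0,"az": 0},
    {"fingers": -1,"x": 0,"y": 0,"z": 0,"ax": 0,"ay": 0,"az": 0},
    {"fingers": -1,"x": 0,"y": 0,"z": 0,"ax": 0,"ay": 0,"az": 0},
  ],
)

```text
clock: 14.88
tcp_pos: [0.5368, -0.265, 0.151]
orientation: [-0.002, 3.141, -0.0]
contact_force: [0.2, 0.5, -1.8]
grip_width: 0.0221
gripper_force: 39.9
```

Request:
arm_command(
  rows=[
    {"fingers": -1,"x": 0,"y": 0,"z": 0.001,"ax": 0,"ay": 0,"az": 0},
    {"fingers": 0,"x": 0,"y": 0,"z": 0,"ax": 0,"ay": 0,"az": 0},
    {"fingers": 0,"x": 0,"y": 0,"z": 0,"ax": 0,"ay": 0,"az": 0},
    {"fingers": 0,"x": 0,"y": 0,"z": 0,"ax": 0,"ay": 0,"az": 0},
    {"fingers": 0,"x": 0,"y": 0,"z": -0.02,"ax": 0,"ay": 0,"az": 0},
    {"fingers": 0,"x": 0,"y": 0,"z": -0.04,"ax": 0,"ay": 0,"az": 0},
    {"fingers": 0.2,"x": 0.004,"y": 0.02,"z": -0.03,"ax": 0,"ay": 0,"az": 0},
    {"fingers": 0.2,"x": 0.004,"y": 0.04,"z": 0,"ax": 0,"ay": 0,"az": 0},
    {"fingers": 0.2,"x": 0.004,"y": 0.04,"z": 0,"ax": 0,"ay": 0,"az": 0},
    {"fingers": 0.2,"x": 0.004,"y": 0.04,"z": 0,"ax": 0,"ay": 0,"az": 0},
  ],
)

```text
clock: 15.72
tcp_pos: [0.52, -0.124, 0.2405]
orientation: [0.001, 3.139, -0.0]
contact_force: [0.9, 1.0, -0.6]
grip_width: 0.0511
gripper_force: 0.0
```

Request:
arm_command(
  rows=[
    {"fingers": 0.2,"x": 0.004,"y": 0.04,"z": 0,"ax": 0,"ay": 0,"az": 0},
    {"fingers": 0.2,"x": 0.004,"y": 0.04,"z": 0,"ax": 0,"ay": 0,"az": 0},
    {"fingers": 0.2,"x": 0.004,"y": 0.04,"z": 0,"ax": 0,"ay": 0,"az": 0},
    {"fingers": 0.2,"x": 0.004,"y": 0.04,"z": 0,"ax": 0,"ay": 0,"az": 0},
    {"fingers": 0.2,"x": 0.004,"y": 0.04,"z": 0,"ax": 0,"ay": 0,"az": 0},
    {"fingers": 0.2,"x": 0.004,"y": 0.04,"z": 0,"ax": 0,"ay": 0,"az": 0},
    {"fingers": 0.2,"x": 0,"y": 0.04,"z": 0,"ax": 0,"ay": 0,"az": 0},
    {"fingers": 0.2,"x": 0,"y": 0.04,"z": 0,"ax": 0,"ay": 0,"az": 0},
    {"fingers": 0.2,"x": 0,"y": 0.04,"z": 0.02,"ax": 0,"ay": 0,"az": 0},
    {"fingers": 0.2,"x": 0,"y": 0.014,"z": 0.02,"ax": 0,"ay": 0,"az": 0},
  ],
)

```text
clock: 16.55
tcp_pos: [0.4955, 0.2536, 0.202]
orientation: [-0.012, 3.138, 0.009]
contact_force: [-0.6, 0.9, -1.0]
grip_width: 0.0516
gripper_force: 0.0
```

```bash
python3 - <<'E'
from h import *
f=grab('top');P=pts(f);c=caddy(f,P);print(c,[pocket(c,i).round(4).tolist() for i in (1,2,3,4)])
print(r.get_obs()['tcp_pos'],r.get_obs()['qvel'].round(2))
F=f['frame'];cv2.imwrite('pics/t4.png',cv2.resize(F[150:300,150:450],None,fx=2.6,fy=2.6)[:,:,::-1])
E
```

```text
(0.5647543668746948, -0.22414496541023254, 96.81162881851196, (0.15004794299602509, 0.1500927060842514), 1007) [[0.5256, -0.1933], [0.5956, -0.185], [0.5339, -0.2633], [0.6039, -0.255]]
[0.49296078 0.25295616 0.19712789] [ 0.04 -0.03  0.04  0.05  0.01  0.1   0.07]
```

View pics/t4.png

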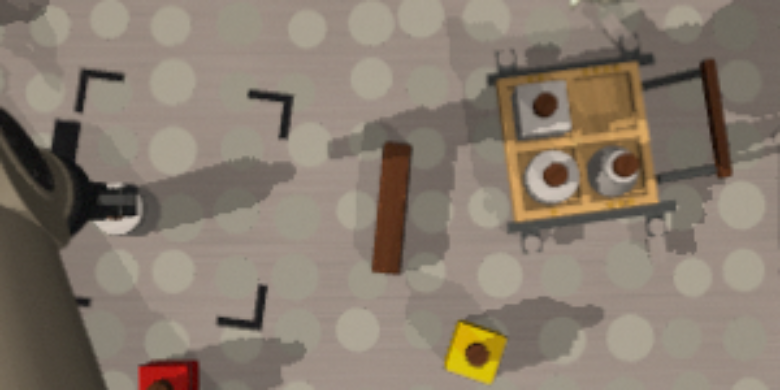

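Bell tin is in pocket 3 at (620,165), and the mark's rear corners are now visible. Next is the tall tin.

Request:
arm_command(
  rows=[
    {"fingers": 0.2,"x": -0.003,"y": -0.003,"z": 0.03,"ax": 0,"ay": 0,"az": 0},
    {"fingers": 0.2,"x": 0,"y": 0,"z": 0.03,"ax": 0,"ay": 0,"az": 0},
    {"fingers": 0.2,"x": 0,"y": 0,"z": 0.016,"ax": 0,"ay": 0,"az": 0},
    {"fingers": 0.2,"x": 0,"y": 0,"z": 0,"ax": 0,"ay": 0,"az": 0},
    {"fingers": 0.2,"x": 0,"y": 0,"z": 0,"ax": 0,"ay": 0,"az": 0},
    {"fingers": -1,"x": 0,"y": 0,"z": 0,"ax": 0,"ay": 0,"az": 0},
    {"fingers": -1,"x": 0,"y": 0,"z": 0,"ax": 0,"ay": 0,"az": 0},
    {"fingers": -1,"x": 0,"y": 0,"z": 0,"ax": 0,"ay": 0,"az": 0},
    {"fingers": -1,"x": 0,"y": 0,"z": 0,"ax": 0,"ay": 0,"az": 0},
    {"fingers": -1,"x": 0,"y": 0,"z": 0,"ax": 0,"ay": 0,"az": 0},
  ],
)

```text
clock: 17.43
tcp_pos: [0.4997, 0.2442, 0.1264]
orientation: [-0.002, 3.139, 0.004]
contact_force: [-0.6, 0.9, 6.3]
grip_width: 0.0224
gripper_force: 39.2
```

Request:
arm_command(
  rows=[
    {"fingers": -1,"x": 0,"y": 0,"z": -0.03,"ax": 0,"ay": 0,"az": 0},
    {"fingers": -1,"x": 0,"y": 0,"z": -0.04,"ax": 0,"ay": 0,"az": 0},
    {"fingers": -1,"x": 0,"y": 0,"z": -0.04,"ax": 0,"ay": 0,"az": 0},
    {"fingers": -1,"x": 0,"y": 0,"z": -0.04,"ax": 0,"ay": 0,"az": 0},
    {"fingers": -1,"x": 0,"y": -0.02,"z": -0.025,"ax": 0,"ay": 0,"az": 0},
    {"fingers": -1,"x": -0.01,"y": -0.038,"z": 0,"ax": 0,"ay": 0,"az": 0},
    {"fingers": -1,"x": -0.01,"y": -0.038,"z": 0,"ax": 0,"ay": 0,"az": 0},
    {"fingers": -1,"x": -0.01,"y": -0.038,"z": 0,"ax": 0,"ay": 0,"az": 0},
    {"fingers": -1,"x": -0.01,"y": -0.038,"z": 0,"ax": 0,"ay": 0,"az": 0},
    {"fingers": -1,"x": -0.01,"y": -0.038,"z": 0,"ax": 0,"ay": 0,"az": 0},
  ],
)

```text
clock: 18.27
tcp_pos: [0.5485, 0.0312, 0.3]
orientation: [-0.002, 3.141, 0.0]
contact_force: [0.2, -0.8, -0.6]
grip_width: 0.0224
gripper_force: 39.6
```

Request:
arm_command(
  rows=[
    {"fingers": -1,"x": -0.01,"y": -0.038,"z": 0,"ax": 0,"ay": 0,"az": 0},
    {"fingers": -1,"x": -0.01,"y": -0.038,"z": 0,"ax": 0,"ay": 0,"az": 0},
    {"fingers": -1,"x": -0.01,"y": -0.038,"z": 0,"ax": 0,"ay": 0,"az": 0},
    {"fingers": -1,"x": -0.01,"y": -0.038,"z": 0,"ax": 0,"ay": 0,"az": 0},
    {"fingers": -1,"x": -0.01,"y": -0.038,"z": 0,"ax": 0,"ay": 0,"az": 0},
    {"fingers": -1,"x": -0.005,"y": -0.038,"z": 0,"ax": 0,"ay": 0,"az": 0},
    {"fingers": -1,"x": 0,"y": -0.038,"z": 0,"ax": 0,"ay": 0,"az": 0},
    {"fingers": -1,"x": 0,"y": -0.028,"z": 0,"ax": 0,"ay": 0,"az": 0},
    {"fingers": -1,"x": 0,"y": 0,"z": 0,"ax": 0,"ay": 0,"az": 0},
    {"fingers": -1,"x": 0,"y": 0,"z": 0,"ax": 0,"ay": 0,"az": 0},
  ],
)

```text
clock: 19.1
tcp_pos: [0.6029, -0.2632, 0.2994]
orientation: [-0.005, -3.141, 0.001]
contact_force: [0.9, 0.8, -1.3]
grip_width: 0.0223
gripper_force: 39.5
```

```bash
python3 - <<'E'
from h import *
o=r.get_obs();print(o['tcp_pos'],o['grip_width'])
f=grab('top');P=pts(f)
h=cv2.cvtColor(f['frame'],cv2.COLOR_RGB2HSV);m=((h[...,2]<50)&(P[...,2]<.012)).astype(np.uint8);k=np.zeros_like(m);k[170:285,155:265]=m[170:285,155:265]
n,l,s,c=cv2.connectedComponentsWithStats(k)
for i in range(1,n):
    if s[i,4]>8:
        v,u=np.nonzero(l==i);w=ray(f,np.c_[u,v],0)[:,:2]
        print(s[i].tolist(),[[round(float(q),4) for q in p] for p in cv2.boxPoints(cv2.minAreaRect(w.astype(np.float32)))],'bounds',w.min(0).round(3),w.max(0).round(3))
        if s[i,4]>200: print('bar',cv2.minAreaRect(w.astype(np.float32)),w.mean(0))
        else:
            t=np.radians(82);X=np.array([np.cos(t),np.sin(t)]);Y=np.array([-X[1],X[0]]);a=w@X;b=w@Y;print('L in mark axes x',a.min().round(4),a.max().round(4),'y',b.min().round(4),b.max().round(4))
E
```

```text
[ 0.60294307 -0.26323557  0.29940118] 0.02231765430001769
[179, 177, 18, 16, 71] [[0.6062, 0.3184], [0.6445, 0.2702], [0.6703, 0.2907], [0.632, 0.339]] bounds [0.609 0.272] [0.653 0.321]
L in mark axes x 0.3585 0.4031 y -0.6044 -0.5585
[246, 185, 16, 18, 67] [[0.5769, 0.0906], [0.5964, 0.0645], [0.646, 0.1016], [0.6265, 0.1277]] bounds [0.578 0.083] [0.627 0.126]
L in mark axes x 0.1664 0.2124 y -0.6047 -0.5599
[165, 197, 16, 47, 438] [[0.4592, 0.3356], [0.594, 0.3163], [0.5978, 0.3433], [0.463, 0.3626]] bounds [0.463 0.317] [0.595 0.36 ]
bar ((0.5285078883171082, 0.33944711089134216), (0.027286553755402565, 0.1361750364303589), 81.8469467163086) [0.52859443 0.3393864 ]
[169, 249, 15, 19, 72] [[0.3767, 0.329], [0.3964, 0.3032], [0.4472, 0.3419], [0.4275, 0.3678]] bounds [0.394 0.306] [0.445 0.347]
L in mark axes x 0.3578 0.4029 y -0.3936 -0.3475
[234, 260, 18, 16, 68] [[0.3524, 0.1431], [0.3894, 0.0932], [0.4153, 0.1123], [0.3783, 0.1622]] bounds [0.372 0.111] [0.414 0.16 ]
L in mark axes x 0.1655 0.2109 y -0.3944 -0.3488
```

Request:
arm_command(
  rows=[
    {"fingers": -1,"x": -0.003,"y": 0.008,"z": 0.0,"ax": 0,"ay": 0,"az": 0},
    {"fingers": -1,"x": 0,"y": 0,"z": 0.03,"ax": 0,"ay": 0,"az": 0},
    {"fingers": -1,"x": 0,"y": 0,"z": 0.03,"ax": 0,"ay": 0,"az": 0},
    {"fingers": -1,"x": 0,"y": 0,"z": 0.03,"ax": 0,"ay": 0,"az": 0},
    {"fingers": -1,"x": 0,"y": 0,"z": 0.008,"ax": 0,"ay": 0,"az": 0},
    {"fingers": -1,"x": 0,"y": 0,"z": 0,"ax": 0,"ay": 0,"az": 0},
    {"fingers": -1,"x": 0,"y": 0,"z": 0,"ax": 0,"ay": 0,"az": 0},
  ],
)

```text
clock: 19.73
tcp_pos: [0.608, -0.2514, 0.2026]
orientation: [-0.005, 3.141, 0.0]
contact_force: [0.1, -0.4, -0.7]
grip_width: 0.0227
gripper_force: 39.6
```

```bash
python3 - <<'E'
from h import *
f=grab('side');F=f['frame'];cv2.imwrite('pics/s5.png',cv2.resize(F[190:310,270:430],None,fx=4,fy=4,interpolation=cv2.INTER_CUBIC)[:,:,::-1])
print(r.get_obs()['tcp_pos'])
E
```

```text
[ 0.60852072 -0.25216001  0.20361428]
```

View pics/s5.png

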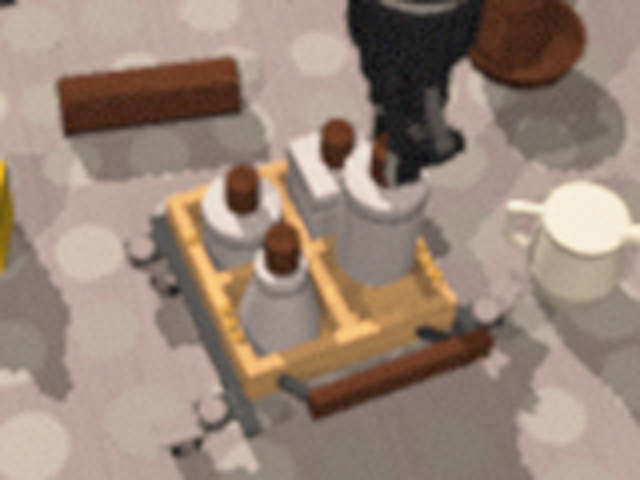

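The tall tin hangs upright just above pocket 4, and the other three stand well in theirs.

Request:
arm_command(
  rows=[
    {"fingers": -1,"x": 0.0015,"y": -0.002,"z": 0.008,"ax": 0,"ay": 0,"az": 0},
    {"fingers": -1,"x": 0,"y": 0,"z": 0.01,"ax": 0,"ay": 0,"az": 0},
    {"fingers": -1,"x": 0,"y": 0,"z": 0.01,"ax": 0,"ay": 0,"az": 0},
    {"fingers": -1,"x": 0,"y": 0,"z": 0.007,"ax": 0,"ay": 0,"az": 0},
    {"fingers": -1,"x": 0,"y": 0,"z": 0.002,"ax": 0,"ay": 0,"az": 0},
    {"fingers": -1,"x": 0,"y": 0,"z": 0,"ax": 0,"ay": 0,"az": 0},
    {"fingers": -1,"x": 0,"y": 0,"z": 0,"ax": 0,"ay": 0,"az": 0},
  ],
)

```text
clock: 20.37
tcp_pos: [0.6055, -0.2547, 0.1643]
orientation: [0.002, -3.141, -0.0]
contact_force: [0.1, -0.5, -1.5]
grip_width: 0.0223
gripper_force: 39.5
```

Request:
arm_command(
  rows=[
    {"fingers": 0,"x": 0,"y": 0,"z": 0,"ax": 0,"ay": 0,"az": 0},
    {"fingers": 0,"x": 0,"y": 0,"z": 0,"ax": 0,"ay": 0,"az": 0},
    {"fingers": 0,"x": 0,"y": 0,"z": 0,"ax": 0,"ay": 0,"az": 0},
    {"fingers": 0,"x": 0,"y": 0,"z": -0.02,"ax": 0,"ay": 0,"az": 0},
    {"fingers": 0,"x": 0,"y": 0,"z": -0.03,"ax": 0,"ay": 0,"az": 0},
    {"fingers": 0,"x": 0.01,"y": 0.03,"z": -0.02,"ax": 0,"ay": 0,"az": 0},
    {"fingers": 0.4,"x": 0.016,"y": 0.036,"z": 0,"ax": 0,"ay": 0,"az": 0},
    {"fingers": 0.4,"x": 0.02,"y": 0.036,"z": 0,"ax": 0,"ay": 0,"az": 0},
    {"fingers": 0.4,"x": 0.02,"y": 0.036,"z": 0,"ax": 0,"ay": 0,"az": 0},
    {"fingers": 0.4,"x": 0.02,"y": 0.036,"z": 0,"ax": 0,"ay": 0,"az": 0},
  ],
)

```text
clock: 21.2
tcp_pos: [0.5184, -0.0792, 0.2349]
orientation: [-0.002, 3.141, 0.0]
contact_force: [0.4, 1.3, 0.3]
grip_width: 0.0599
gripper_force: 0.0
```

Request:
arm_command(
  rows=[
    {"fingers": 0.4,"x": 0.02,"y": 0.036,"z": 0.02,"ax": 0,"ay": 0,"az": 0},
    {"fingers": 0.4,"x": 0.001,"y": 0.015,"z": 0.04,"ax": 0,"ay": 0,"az": 0},
    {"fingers": 0.4,"x": 0,"y": 0,"z": 0.03,"ax": 0,"ay": 0,"az": 6},
    {"fingers": 0.4,"x": 0,"y": 0,"z": 0,"ax": 0,"ay": 0,"az": 0},
    {"fingers": 0.4,"x": 0,"y": 0,"z": 0,"ax": 0,"ay": 0,"az": 0},
  ],
)

```text
clock: 21.62
tcp_pos: [0.4994, -0.0336, 0.1471]
orientation: [-0.159, -3.135, 0.001]
contact_force: [-0.1, -0.7, 0.6]
grip_width: 0.0597
gripper_force: 0.0
```

```bash
cat >> h.py <<'E'
def stop(f,P=None):
    P=pts(f) if P is None else P
    h=cv2.cvtColor(f['frame'],cv2.COLOR_RGB2HSV)
    k=(h[...,0]<16)&(h[...,1]>120)&(h[...,2]<140)&(P[...,2]>.031)&(P[...,2]<.052)
    k[:180]=0;k[290:]=0;k[:,:150]=0;k[:,330:]=0
    n,l,s,c=cv2.connectedComponentsWithStats(k.astype(np.uint8))
    j=1+np.argmax(s[1:,4]);v,u=np.nonzero(l==j);w=ray(f,np.c_[u,v],.04)[:,:2].astype(np.float32)
    return cv2.minAreaRect(w),len(u),w
E
python3 - <<'E'
from h import *
f=grab('top');P=pts(f);c=caddy(f,P);print(c)
print(handle(f,P));print(stop(f,P)[:2]);print(r.get_obs()['tcp_pos'])
F=f['frame'];cv2.imwrite('pics/t6.png',cv2.resize(F[150:300,150:450],None,fx=2.6,fy=2.6)[:,:,::-1])
E
```

```text
(0.5645432472229004, -0.22188687324523926, 97.48920965194702, (0.15027375519275665, 0.14930754899978638), 972)
(((0.5804232954978943, -0.3540196418762207), (0.11650125682353973, 0.013702189549803734), 6.980942249298096), 221)
(((0.3357747197151184, 0.21390028297901154), (2.6044072001241148e-06, 0.022182520478963852), 0.12716637551784515), 9)
[ 0.50083654 -0.034097    0.14837786]
```

View pics/t6.png

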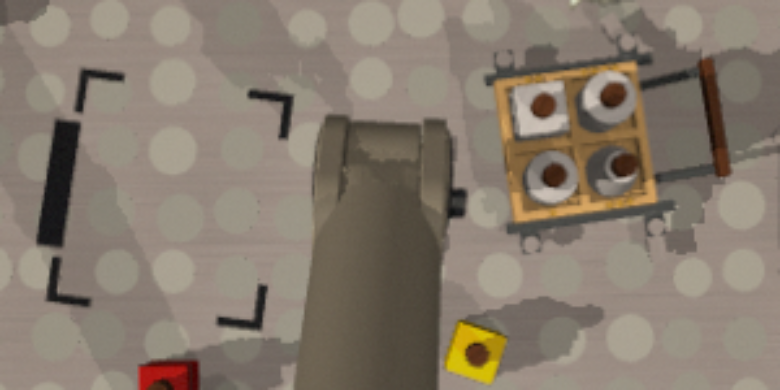

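All four canisters are in their pockets. Descending onto the stop, which the arm hides in this view.

Request:
arm_command(
  rows=[
    {"fingers": 0.4,"x": 0.002,"y": 0.005,"z": 0.03,"ax": 0,"ay": 0,"az": 0},
    {"fingers": 0.4,"x": 0,"y": 0,"z": 0.03,"ax": 0,"ay": 0,"az": 0},
    {"fingers": 0.4,"x": 0,"y": 0,"z": 0.03,"ax": 0,"ay": 0,"az": 0},
    {"fingers": 0.4,"x": 0,"y": 0,"z": 0.025,"ax": 0,"ay": 0,"az": 0},
    {"fingers": 0.4,"x": 0,"y": 0,"z": 0,"ax": 0,"ay": 0,"az": 0},
    {"fingers": -1,"x": 0,"y": 0,"z": 0,"ax": 0,"ay": 0,"az": 0},
    {"fingers": -1,"x": 0,"y": 0,"z": 0,"ax": 0,"ay": 0,"az": 0},
    {"fingers": -1,"x": 0,"y": 0,"z": 0,"ax": 0,"ay": 0,"az": 0},
    {"fingers": -1,"x": 0,"y": 0,"z": 0,"ax": 0,"ay": 0,"az": 0},
    {"fingers": -1,"x": 0,"y": 0,"z": 0,"ax": 0,"ay": 0,"az": 0},
  ],
)

```text
clock: 22.5
tcp_pos: [0.5009, -0.0286, 0.0349]
orientation: [0.163, 3.133, 0.001]
contact_force: [-0.0, -1.3, 7.5]
grip_width: 0.0289
gripper_force: 40.9
```

Request:
arm_command(
  rows=[
    {"fingers": -1,"x": 0,"y": 0,"z": -0.03,"ax": 0,"ay": 0,"az": 0},
    {"fingers": -1,"x": 0,"y": 0.02,"z": -0.03,"ax": 0,"ay": 0,"az": 0},
    {"fingers": -1,"x": 0.001,"y": 0.038,"z": 0,"ax": 0,"ay": 0,"az": 0},
    {"fingers": -1,"x": 0.001,"y": 0.038,"z": 0,"ax": 0,"ay": 0,"az": 0},
    {"fingers": -1,"x": 0.001,"y": 0.038,"z": 0,"ax": 0,"ay": 0,"az": 0},
    {"fingers": -1,"x": 0.001,"y": 0.038,"z": 0,"ax": 0,"ay": 0,"az": 0},
    {"fingers": -1,"x": 0.001,"y": 0.038,"z": 0,"ax": 0,"ay": 0,"az": 0},
    {"fingers": -1,"x": 0.001,"y": 0.038,"z": 0,"ax": 0,"ay": 0,"az": 0},
    {"fingers": -1,"x": 0.001,"y": 0.038,"z": 0,"ax": 0,"ay": 0,"az": 0},
    {"fingers": -1,"x": 0.001,"y": 0.038,"z": 0,"ax": 0,"ay": 0,"az": 0},
  ],
)

```text
clock: 23.33
tcp_pos: [0.5245, 0.2971, 0.0943]
orientation: [0.162, 3.136, 0.002]
contact_force: [1.1, -1.1, -1.5]
grip_width: 0.0294
gripper_force: 40.3
```

Request:
arm_command(
  rows=[
    {"fingers": -1,"x": 0,"y": 0.034,"z": 0,"ax": 0,"ay": 0,"az": 0},
    {"fingers": -1,"x": 0,"y": 0.011,"z": 0,"ax": 0,"ay": 0,"az": 0},
    {"fingers": -1,"x": 0,"y": 0,"z": 0,"ax": 0,"ay": 0,"az": 2.1},
    {"fingers": -1,"x": 0,"y": 0,"z": 0.03,"ax": 0,"ay": 0,"az": 0},
    {"fingers": -1,"x": 0,"y": 0,"z": 0,"ax": 0,"ay": 0,"az": 0},
    {"fingers": -1,"x": 0,"y": 0,"z": 0,"ax": 0,"ay": 0,"az": 0},
    {"fingers": -1,"x": 0,"y": 0,"z": 0,"ax": 0,"ay": 0,"az": 0},
  ],
)

```text
clock: 23.92
tcp_pos: [0.5294, 0.3393, 0.0637]
orientation: [0.221, 3.133, 0.001]
contact_force: [0.5, -0.1, -1.1]
grip_width: 0.0291
gripper_force: 40.1
```

```bash
python3 - <<'E'
from h import *
f=grab('top');P=pts(f);h=cv2.cvtColor(f['frame'],cv2.COLOR_RGB2HSV)
k=(h[...,0]<16)&(h[...,1]>120)&(h[...,2]<140)&(P[...,2]>.05)&(P[...,2]<.1);k[:180]=0;k[290:]=0;k[:,250:]=0
v,u=np.nonzero(k);w=ray(f,np.c_[u,v],np.median(P[k][:,2]))[:,:2].astype(np.float32);print(len(u),np.median(P[k][:,2]),w[w[:,0].argmin()],w[w[:,0].argmax()]);
o=r.get_obs();print(o['tcp_pos'],o['orientation'])
E
```

```text
405 0.0678431665010939 [0.33812025 0.18646014] [0.59291905 0.34371093]
[0.52970282 0.33955532 0.06402343] [2.20656477e-01 3.13246737e+00 1.69894323e-03]
```

Request:
arm_command(
  rows=[
    {"fingers": -1,"x": -0.003,"y": 0,"z": 0.01,"ax": 0,"ay": 0,"az": 0},
    {"fingers": -1,"x": 0,"y": 0,"z": 0.01,"ax": 0,"ay": 0,"az": 0},
    {"fingers": -1,"x": 0,"y": 0,"z": 0.008,"ax": 0,"ay": 0,"az": 0},
    {"fingers": -1,"x": 0,"y": 0,"z": 0,"ax": 0,"ay": 0,"az": 0},
    {"fingers": 0.2,"x": 0,"y": 0,"z": 0,"ax": 0,"ay": 0,"az": 0},
    {"fingers": 0.2,"x": 0,"y": 0,"z": 0,"ax": 0,"ay": 0,"az": 0},
    {"fingers": 0.2,"x": 0,"y": 0,"z": 0,"ax": 0,"ay": 0,"az": 0},
    {"fingers": 0.2,"x": 0,"y": 0,"z": -0.03,"ax": 0,"ay": 0,"az": 0},
    {"fingers": 0.2,"x": 0,"y": -0.03,"z": -0.03,"ax": 0,"ay": 0,"az": 0},
  ],
)

```text
clock: 24.72
tcp_pos: [0.5261, 0.316, 0.0931]
orientation: [-0.208, -3.133, -0.004]
contact_force: [0.1, 1.2, 0.6]
grip_width: 0.0513
gripper_force: 0.0
```

Request:
arm_command(
  rows=[
    {"fingers": 0.2,"x": 0,"y": -0.03,"z": -0.03,"ax": 0,"ay": 0,"az": 0},
    {"fingers": 0.2,"x": 0,"y": -0.04,"z": -0.01,"ax": 0,"ay": 0,"az": 0},
    {"fingers": 0.2,"x": 0,"y": -0.04,"z": -0.01,"ax": 0,"ay": 0,"az": 0},
    {"fingers": 0.2,"x": 0,"y": -0.04,"z": -0.01,"ax": 0,"ay": 0,"az": 0},
    {"fingers": 0.2,"x": 0,"y": -0.04,"z": 0,"ax": 0,"ay": 0,"az": 0},
    {"fingers": 0.2,"x": 0,"y": -0.04,"z": 0,"ax": 0,"ay": 0,"az": 0},
    {"fingers": 0.2,"x": 0,"y": -0.04,"z": 0,"ax": 0,"ay": 0,"az": 0},
  ],
)

```text
clock: 25.3
tcp_pos: [0.4896, 0.0415, 0.1538]
orientation: [0.219, 3.133, 0.001]
contact_force: [1.7, -0.2, -0.1]
grip_width: 0.051
gripper_force: 0.0
```

```bash
python3 - <<'E'
from h import *
f=grab('top');P=pts(f);print(stop(f,P)[:2],caddy(f,P),handle(f,P));o=r.get_obs();print(o['tcp_pos'],o['orientation'])
F=f['frame'];cv2.imwrite('pics/t7.png',cv2.resize(F[150:300,150:450],None,fx=2.6,fy=2.6)[:,:,::-1])
E
```

```text
(((0.5284826755523682, 0.33706551790237427), (0.03239523619413376, 0.13506680727005005), 82.69039916992188), 494) (0.564564049243927, -0.2221396416425705, 97.48920965194702, (0.15029843151569366, 0.14901810884475708), 965) (((0.5804033875465393, -0.35383927822113037), (0.11651016026735306, 0.013791204430162907), 7.150520324707031), 222)
[0.48779438 0.03224275 0.15355507] [-0.23503659 -3.13187283  0.00621508]
```

View pics/t7.png

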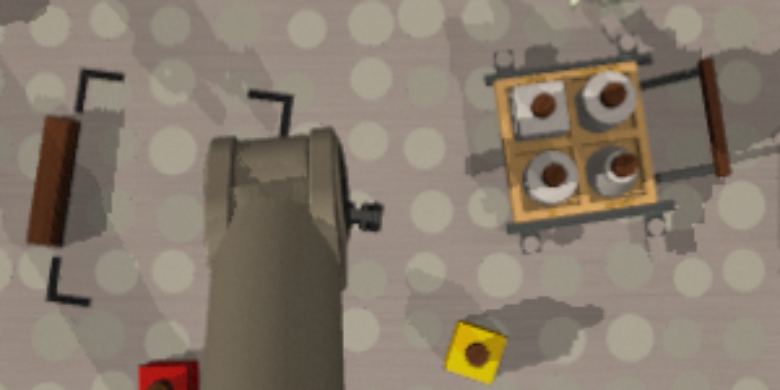

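The stop lies on the bar at about (52,180), and its measured centre is within about 2 mm. All four tins are in place. Next I go over the caddy's handle.

Request:
arm_command(
  rows=[
    {"fingers": 0.4,"x": 0,"y": 0,"z": -0.03,"ax": 0,"ay": 0,"az": -7},
    {"fingers": 0.4,"x": 0,"y": 0,"z": -0.035,"ax": 0,"ay": 0,"az": -7},
    {"fingers": 0.4,"x": 0,"y": 0,"z": -0.035,"ax": 0,"ay": 0,"az": -1.3},
    {"fingers": 0.4,"x": -0.0045,"y": -0.0385,"z": 0,"ax": 0,"ay": 0,"az": 0},
    {"fingers": 0.4,"x": -0.0045,"y": -0.0385,"z": 0,"ax": 0,"ay": 0,"az": 0},
    {"fingers": 0.4,"x": -0.0045,"y": -0.0385,"z": 0,"ax": 0,"ay": 0,"az": 0},
    {"fingers": 0.4,"x": -0.0045,"y": -0.0385,"z": 0,"ax": 0,"ay": 0,"az": 0},
    {"fingers": 0.4,"x": -0.0045,"y": -0.0385,"z": 0,"ax": 0,"ay": 0,"az": 0},
    {"fingers": 0.4,"x": -0.0045,"y": -0.0385,"z": 0,"ax": 0,"ay": 0,"az": 0},
    {"fingers": 0.4,"x": -0.0045,"y": -0.0385,"z": 0,"ax": 0,"ay": 0,"az": 0},
  ],
)

```text
clock: 26.18
tcp_pos: [0.5558, -0.2216, 0.2533]
orientation: [-0.2, 3.135, 0.0]
contact_force: [1.0, 0.3, -0.6]
grip_width: 0.06
gripper_force: 0.0
```

Request:
arm_command(
  rows=[
    {"fingers": 0.4,"x": -0.0045,"y": -0.0385,"z": 0,"ax": 0,"ay": 0,"az": 0},
    {"fingers": 0.4,"x": -0.0045,"y": -0.0385,"z": 0,"ax": 0,"ay": 0,"az": 0},
    {"fingers": 0.4,"x": -0.0045,"y": -0.0385,"z": 0,"ax": 0,"ay": 0,"az": 0},
    {"fingers": 0.4,"x": 0,"y": -0.012,"z": 0.03,"ax": 0,"ay": 0,"az": 0},
    {"fingers": 0.4,"x": 0,"y": 0,"z": 0.04,"ax": 0,"ay": 0,"az": 0},
    {"fingers": 0.4,"x": 0,"y": 0,"z": 0,"ax": 0,"ay": 0,"az": 0},
    {"fingers": 0.4,"x": 0,"y": 0,"z": 0,"ax": 0,"ay": 0,"az": 0},
    {"fingers": 0.4,"x": 0,"y": 0,"z": 0,"ax": 0,"ay": 0,"az": 0},
  ],
)

```text
clock: 26.85
tcp_pos: [0.5859, -0.3443, 0.1848]
orientation: [-0.201, 3.134, -0.0]
contact_force: [-0.1, 0.2, 0.4]
grip_width: 0.0597
gripper_force: 0.0
```

```bash
python3 - <<'E'
from h import *
f=grab('top');P=pts(f);print(stop(f,P)[:2],caddy(f,P));o=r.get_obs();print(o['tcp_pos'],o['orientation'])
g=grab('side');F=g['frame'];cv2.imwrite('pics/s8.png',cv2.resize(F[160:320,240:440],None,fx=3,fy=3,interpolation=cv2.INTER_CUBIC)[:,:,::-1])
E
```

```text
(((0.5285477638244629, 0.3370038866996765), (0.032662533223629, 0.1350402683019638), 83.7199478149414), 498) (0.5647379159927368, -0.22203218936920166, 97.50564670562744, (0.15063433349132538, 0.14900675415992737), 984)
[ 0.58641941 -0.34457682  0.18577237] [-2.01022198e-01  3.13232446e+00 -1.83382312e-03]
```

View pics/s8.png

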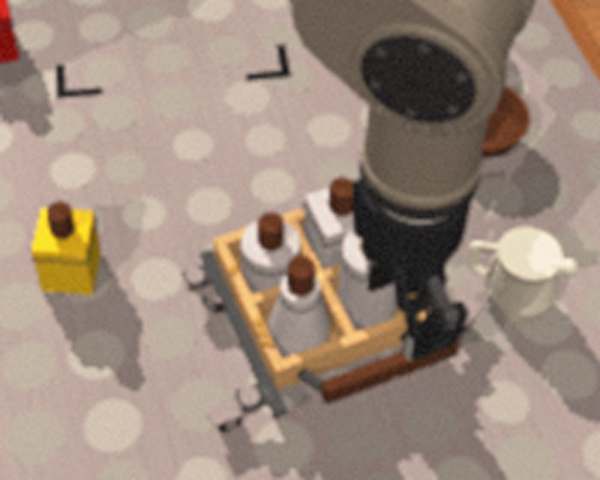

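The tool stands over the handle, about 7 mm to its right and 11 mm ahead of it. I'll correct, lower and grip softly.

Request:
arm_command(
  rows=[
    {"fingers": 0.4,"x": 0.007,"y": -0.0105,"z": 0.0,"ax": 0,"ay": 0,"az": 0},
    {"fingers": 0.4,"x": 0,"y": 0,"z": 0.02,"ax": 0,"ay": 0,"az": 0},
    {"fingers": 0.4,"x": 0,"y": 0,"z": 0.02,"ax": 0,"ay": 0,"az": 0},
    {"fingers": 0.4,"x": 0,"y": 0,"z": 0.015,"ax": 0,"ay": 0,"az": 0},
    {"fingers": 0.4,"x": 0,"y": 0,"z": 0.006,"ax": 0,"ay": 0,"az": 0},
    {"fingers": 0.4,"x": 0,"y": 0,"z": 0,"ax": 0,"ay": 0,"az": 0},
    {"fingers": 0.4,"x": 0,"y": 0,"z": 0,"ax": 0,"ay": 0,"az": 0},
  ],
  grip_force=20,
)

```text
clock: 27.53
tcp_pos: [0.5797, -0.3569, 0.1236]
orientation: [-0.199, 3.134, -0.001]
contact_force: [0.1, -0.8, 1.0]
grip_width: 0.0597
gripper_force: 0.0
```

```bash
python3 - <<'E'
from h import *
o=r.get_obs();print(o['tcp_pos'],o['orientation'],o['contact_force'])
g=grab('side');F=g['frame'];cv2.imwrite('pics/s9.png',cv2.resize(F[210:320,300:440],None,fx=4.2,fy=4.2,interpolation=cv2.INTER_CUBIC)[:,:,::-1])
E
```

```text
[ 0.57968131 -0.35690433  0.12355455] [-1.98851290e-01  3.13422331e+00 -1.38282778e-03] [ 0.14607373 -0.82878261  1.00912374]
```

View pics/s9.png

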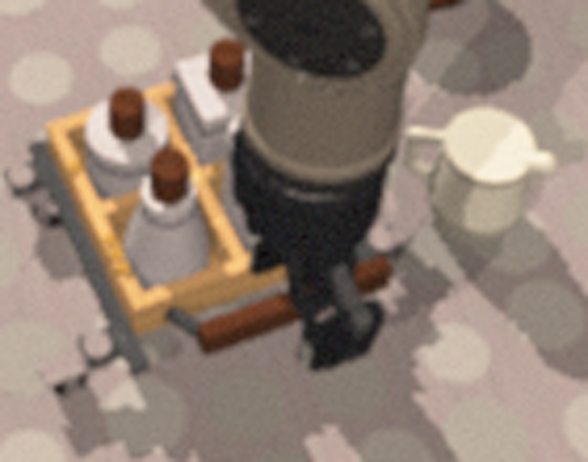

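The fingers straddle the handle near its middle. Gripping now.

Request:
arm_command(
  rows=[
    {"fingers": -1,"x": 0,"y": 0,"z": 0,"ax": 0,"ay": 0,"az": 0},
    {"fingers": -1,"x": 0,"y": 0,"z": 0,"ax": 0,"ay": 0,"az": 0},
    {"fingers": -1,"x": 0,"y": 0,"z": 0,"ax": 0,"ay": 0,"az": 0},
    {"fingers": -1,"x": 0,"y": 0,"z": 0,"ax": 0,"ay": 0,"az": 0},
    {"fingers": -1,"x": 0,"y": 0,"z": 0,"ax": 0,"ay": 0,"az": 0},
    {"fingers": -1,"x": 0,"y": 0,"z": 0,"ax": 0,"ay": 0,"az": 0},
  ],
  grip_force=20,
)

```text
clock: 28.08
tcp_pos: [0.5796, -0.3563, 0.1228]
orientation: [-0.199, 3.135, -0.0]
contact_force: [-0.0, -1.0, 3.2]
grip_width: 0.0115
gripper_force: 24.8
```

Request:
arm_command(
  rows=[
    {"fingers": -1,"x": 0,"y": 0.004,"z": 0,"ax": 0,"ay": 0,"az": 0},
    {"fingers": -1,"x": 0,"y": 0.008,"z": 0,"ax": 0,"ay": 0,"az": 0},
    {"fingers": -1,"x": 0,"y": 0.01,"z": 0,"ax": 0,"ay": 0,"az": 0},
    {"fingers": -1,"x": 0,"y": 0.012,"z": 0,"ax": 0,"ay": 0,"az": 0},
    {"fingers": -1,"x": 0,"y": 0.014,"z": 0,"ax": 0,"ay": 0,"az": 0},
    {"fingers": -1,"x": 0,"y": 0.014,"z": 0,"ax": 0,"ay": 0,"az": 0},
    {"fingers": -1,"x": 0,"y": 0.014,"z": 0,"ax": 0,"ay": 0,"az": 0},
    {"fingers": -1,"x": 0,"y": 0.014,"z": 0,"ax": 0,"ay": 0,"az": 0},
    {"fingers": -1,"x": 0,"y": 0.012,"z": 0,"ax": 0,"ay": 0,"az": 0},
    {"fingers": -1,"x": 0,"y": 0.008,"z": 0,"ax": 0,"ay": 0,"az": 0},
  ],
)

```text
clock: 28.92
tcp_pos: [0.5658, -0.244, 0.1228]
orientation: [-0.203, 3.134, 0.002]
contact_force: [0.6, -1.5, 6.1]
grip_width: 0.0113
gripper_force: 25.2
```

```bash
cat >> h.py <<'E'
M=np.array([.5112,.2155]);MA=81.95
def rel(p):
    t=np.radians(MA);X=np.array([np.cos(t),np.sin(t)]);Y=np.array([-X[1],X[0]]);d=np.array(p[:2])-M;return np.array([d@X,d@Y])
def tcaddy():
    "caddy origin (mark frame) and heading (mark frame) from the held tool"
    o=r.get_obs();R=cv2.Rodrigues(o['orientation'])[0];y=R[:2,1];y/=np.linalg.norm(y)
    return rel(o['tcp_pos'][:2]+.135*y),np.degrees(np.arctan2(y[1],y[0]))-MA
E
python3 - <<'E'
from h import *
f=grab('top');P=pts(f);c=caddy(f,P);print(c,rel(c),c[2]-MA,tcaddy());o=r.get_obs();print(o['contact_force'])
F=f['frame'];cv2.imwrite('pics/t10.png',cv2.resize(F[140:290,150:450],None,fx=2.6,fy=2.6)[:,:,::-1])
E
```

```text
(0.5507392883300781, -0.10928985476493835, 97.56551694869995, (0.1500471532344818, 0.15015558898448944), 1008) [-0.31605248 -0.08463235] 15.615516948699948 (array([-0.31527685, -0.08201591]), np.float64(15.550219786248022))
[-1.5858721   0.71484277  8.17926458]
```

View pics/t10.png

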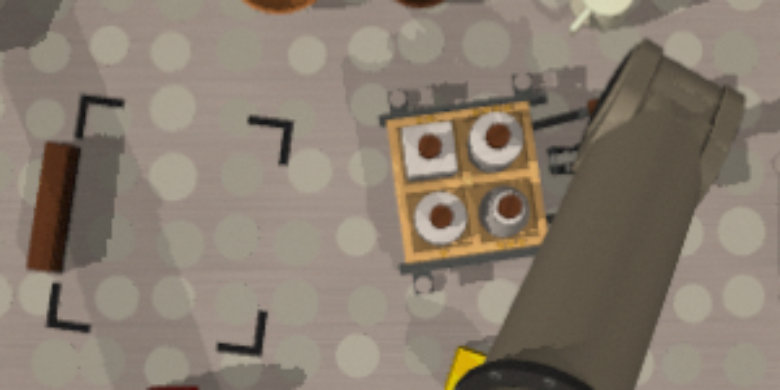

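The caddy followed rigidly, and its heading is unchanged at 15.6° to the mark. I'll look at the castors more closely.

```bash
python3 - <<'E'
from h import *
f=grab('top');F=f['frame'];c=np.array([.5507,-.1093]);t=np.radians(97.5);X=np.array([np.cos(t),np.sin(t)]);Y=np.array([-X[1],X[0]])
T=np.linalg.inv(f['world_from_camera'])
s=8;x0,y0,x1,y1=290,168,375,258
im=cv2.resize(F[y0:y1,x0:x1],None,fx=s,fy=s,interpolation=cv2.INTER_CUBIC)[:,:,::-1].copy();im=cv2.convertScaleAbs(im,alpha=1.3)
for (px,py) in((60,100),(60,-100),(-75,100),(-75,-100)):
  for off,col in((0,(0,255,0)),(-20,(0,0,255))):
    w=c+X*(px+off)/1e3+Y*py/1e3;z=.03 if off==0 else .012
    q=T@np.r_[w,z,1];uv=cv2.projectPoints(q[:3].reshape(1,3),np.zeros(3),np.zeros(3),f['K'],np.array(f['distortion'],float))[0].ravel()
    cv2.circle(im,(int((uv[0]-x0+.5)*s),int((uv[1]-y0+.5)*s)),4,col,1)
cv2.imwrite('pics/t11.png',cv2.resize(im[:600],(im.shape[1],min(600,im.shape[0]))) if 0 else cv2.resize(im,None,fx=.83,fy=.83))
E
```

```text
(no output)
```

View pics/t11.png

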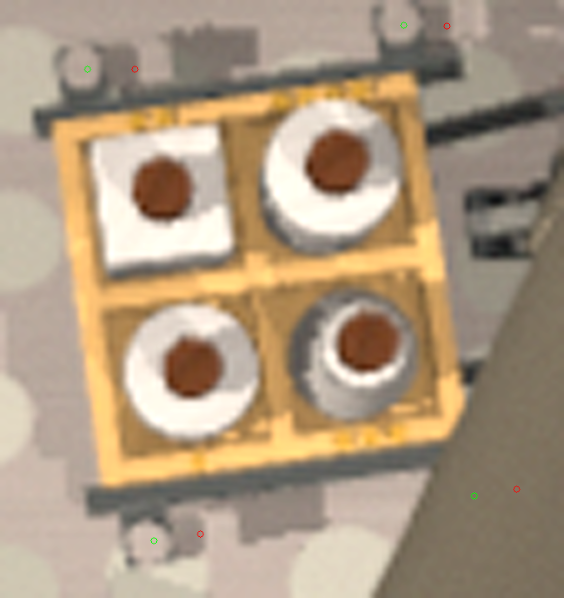

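The housings show light discs at the pivots, and the dark wheels lie at the straight-trailing spots behind three of them (the arm hides the rear left one). So the castors trail straight while the origin is still 0.32 m from the mark. Now planning the steered path in rows.

```bash
cat > plan.py <<'E'
from h import *
from scipy.interpolate import CubicHermiteSpline as H
def plan(p0,h0,xs,xe=0.,step=.012,xf=0.):
    "mark-frame path of the origin: Hermite to (xs,0), then straight to xe; rows for the handle tool"
    s=H([p0[0],xs],[p0[1],0],[np.tan(np.radians(h0)),0])
    x=np.linspace(p0[0],xe,int(np.ceil((xe-p0[0])/step))+1)
    y=np.where(x<xs,s(np.minimum(x,xs)),0);th=np.where(x<xs,np.arctan(s(np.minimum(x,xs),1)),0);th[0]=np.radians(h0)
    hd=np.c_[x-.135*np.cos(th),y-.135*np.sin(th)];rows=[]
    p=hd[0].copy();a=np.degrees(th[0])
    for i in range(1,len(x)):
        t=np.radians(a);d=hd[i]-p;fy=round(d@[np.cos(t),np.sin(t)],4);fx=round(d@[-np.sin(t),np.cos(t)],4);g=round(np.degrees(th[i])-a,1)
        p=p+fy*np.array([np.cos(t),np.sin(t)])+fx*np.array([-np.sin(t),np.cos(t)]);a+=g
        rows.append((fx,fy,round(-g,1),x[i].round(3)))   # tool x = caddy left (checked below), tool y = forward
    return rows
E
python3 - <<'E'
from plan import *
o=r.get_obs();R=cv2.Rodrigues(o['orientation'])[0];print('tool x,y world',R[:2,0].round(2),R[:2,1].round(2))
for q in plan((-.316,-.0846),15.6,-.085):print(*q)
E
```

```text
tool x,y world [-0.99 -0.13] [-0.13  0.99]
-0.006 0.0124 -2.7 -0.304
-0.0051 0.0125 -2.2 -0.293
-0.0041 0.0126 -1.9 -0.281
-0.0033 0.0128 -1.5 -0.269
-0.0025 0.0129 -1.1 -0.257
-0.0017 0.013 -0.7 -0.246
-0.001 0.013 -0.5 -0.234
-0.0002 0.013 -0.1 -0.222
0.0004 0.0131 0.2 -0.211
0.0012 0.013 0.6 -0.199
0.002 0.0129 0.8 -0.187
0.0027 0.0129 1.3 -0.176
0.0036 0.0127 1.5 -0.164
0.0045 0.0126 2.0 -0.152
0.0053 0.0125 2.4 -0.14
0.0064 0.0123 2.8 -0.129
0.0074 0.0123 3.3 -0.117
0.0085 0.0121 3.8 -0.105
0.0095 0.0121 4.2 -0.094
0.0075 0.012 3.4 -0.082
0.0 0.0117 -0.0 -0.07
0.0 0.0117 -0.0 -0.059
0.0 0.0117 -0.0 -0.047
0.0 0.0117 -0.0 -0.035
0.0 0.0117 -0.0 -0.023
0.0 0.0117 -0.0 -0.012
0.0 0.0117 -0.0 0.0
```

Request:
arm_command(
  rows=[
    {"fingers": -1,"x": -0.006,"y": 0.0124,"z": 0,"ax": 0,"ay": 0,"az": -2.7},
    {"fingers": -1,"x": -0.0051,"y": 0.0125,"z": 0,"ax": 0,"ay": 0,"az": -2.2},
    {"fingers": -1,"x": -0.0041,"y": 0.0126,"z": 0,"ax": 0,"ay": 0,"az": -1.9},
    {"fingers": -1,"x": -0.0033,"y": 0.0128,"z": 0,"ax": 0,"ay": 0,"az": -1.5},
    {"fingers": -1,"x": -0.0025,"y": 0.0129,"z": 0,"ax": 0,"ay": 0,"az": -1.1},
    {"fingers": -1,"x": -0.0017,"y": 0.013,"z": 0,"ax": 0,"ay": 0,"az": -0.7},
    {"fingers": -1,"x": -0.001,"y": 0.013,"z": 0,"ax": 0,"ay": 0,"az": -0.5},
    {"fingers": -1,"x": -0.0002,"y": 0.013,"z": 0,"ax": 0,"ay": 0,"az": -0.1},
  ],
)

```text
clock: 29.68
tcp_pos: [0.5647, -0.1409, 0.1228]
orientation: [-0.494, 3.101, 0.0]
contact_force: [1.3, -2.1, 6.5]
grip_width: 0.0116
gripper_force: 25.2
```

```bash
python3 - <<'E'
from plan import *
f=grab('top');P=pts(f);c=caddy(f,P);print(c,rel(c),c[2]-MA);t=tcaddy();print(t,r.get_obs()['contact_force'],r.get_obs()['tcp_pos'])
for q in plan(rel(c),c[2]-MA,-.09):print(*q)
E
```

```text
(0.5251139998435974, -0.011356256902217865, 108.09821128845215, (0.1498814821243286, 0.15009351074695587), 898) [-0.22267239 -0.04554521] 26.148211288452146
(array([-0.22092054, -0.04171011]), np.float64(26.320687112024473)) [-1.28554096  4.00232872 10.2282234 ] [ 0.56388541 -0.13727871  0.1224995 ]
-0.0004 0.0131 -0.2 -0.211
0.0006 0.013 0.3 -0.199
0.0015 0.0131 0.6 -0.188
0.0025 0.0129 1.1 -0.176
0.0035 0.0128 1.6 -0.164
0.0047 0.0128 2.1 -0.152
0.0058 0.0125 2.6 -0.141
0.0072 0.0124 3.2 -0.129
0.0085 0.0124 3.7 -0.117
0.0099 0.0122 4.4 -0.105
0.0112 0.0123 5.0 -0.094
0.0038 0.0118 1.7 -0.082
-0.0001 0.0117 0.0 -0.07
0.0 0.0117 0.0 -0.059
0.0 0.0117 0.0 -0.047
0.0 0.0117 0.0 -0.035
0.0 0.0118 0.0 -0.023
-0.0 0.0117 0.0 -0.012
-0.0 0.0117 0.0 0.0
```

The tracking is good. The tool now presses down with about 10 N, so I'll ease that slightly while going on.

Request:
arm_command(
  rows=[
    {"fingers": -1,"x": -0.0004,"y": 0.0131,"z": -0.0005,"ax": 0,"ay": 0,"az": -0.2},
    {"fingers": -1,"x": 0.0006,"y": 0.013,"z": -0.0005,"ax": 0,"ay": 0,"az": 0.3},
    {"fingers": -1,"x": 0.0015,"y": 0.0131,"z": -0.0005,"ax": 0,"ay": 0,"az": 0.6},
    {"fingers": -1,"x": 0.0025,"y": 0.0129,"z": 0,"ax": 0,"ay": 0,"az": 1.1},
    {"fingers": -1,"x": 0.0035,"y": 0.0128,"z": 0,"ax": 0,"ay": 0,"az": 1.6},
  ],
)

```text
clock: 30.15
tcp_pos: [0.5357, -0.0809, 0.123]
orientation: [0.401, -3.114, -0.002]
contact_force: [0.4, -0.8, -0.0]
grip_width: 0.0116
gripper_force: 24.4
```

```bash
python3 - <<'E'
from plan import *
f=grab('top');P=pts(f);c=caddy(f,P);print(c,rel(c),c[2]-MA);t=tcaddy();print(t,r.get_obs()['contact_force'],r.get_obs()['tcp_pos'])
for q in plan(rel(c),c[2]-MA,-.09):print(*q)
E
```

```text
(0.5034184455871582, 0.05108723044395447, 104.68660068511963, (0.1505231261253357, 0.15044263005256653), 842) [-0.16388239 -0.01531903] 22.736600685119626
(array([-0.16273872, -0.01178936]), np.float64(22.72040958504509)) [-2.27888042  3.85540783  3.28375835] [ 0.53427359 -0.0778849   0.12273885]
0.0076 0.0128 3.4 -0.152
0.0079 0.0125 3.5 -0.14
0.0081 0.0123 3.6 -0.129
0.0083 0.0122 3.7 -0.117
0.0083 0.0121 3.7 -0.105
0.0084 0.012 3.7 -0.094
0.0025 0.0117 1.1 -0.082
-0.0 0.0117 0.0 -0.07
-0.0 0.0117 0.0 -0.059
-0.0 0.0117 0.0 -0.047
-0.0 0.0117 0.0 -0.035
-0.0001 0.0117 0.0 -0.023
0.0 0.0117 0.0 -0.012
0.0 0.0117 0.0 0.0
```

Request:
arm_command(
  rows=[
    {"fingers": -1,"x": 0.0076,"y": 0.0128,"z": 0,"ax": 0,"ay": 0,"az": 3.4},
    {"fingers": -1,"x": 0.0079,"y": 0.0125,"z": 0,"ax": 0,"ay": 0,"az": 3.5},
    {"fingers": -1,"x": 0.0081,"y": 0.0123,"z": 0,"ax": 0,"ay": 0,"az": 3.6},
    {"fingers": -1,"x": 0.0083,"y": 0.0122,"z": 0,"ax": 0,"ay": 0,"az": 3.7},
    {"fingers": -1,"x": 0.0083,"y": 0.0121,"z": 0,"ax": 0,"ay": 0,"az": 3.7},
    {"fingers": -1,"x": 0.0084,"y": 0.012,"z": 0,"ax": 0,"ay": 0,"az": 3.7},
    {"fingers": -1,"x": 0.0025,"y": 0.0117,"z": 0,"ax": 0,"ay": 0,"az": 1.1},
  ],
)

```text
clock: 30.78
tcp_pos: [0.4776, -0.0018, 0.123]
orientation: [-0.225, -3.13, -0.0]
contact_force: [-1.4, -1.5, -0.3]
grip_width: 0.0113
gripper_force: 24.3
```

```bash
python3 - <<'E'
from plan import *
f=grab('top');P=pts(f);c=caddy(f,P);print(c,rel(c),c[2]-MA);t=tcaddy();print(t,r.get_obs()['contact_force'],r.get_obs()['tcp_pos']);print(stop(f,P)[:2])
for q in plan(rel(c),c[2]-MA,-.04):print(*q)
E
```

```text
(0.5004903674125671, 0.14875547587871552, 81.09213256835938, (0.11932373046875, 0.1506977081298828), 652) [-0.06758659  0.00125738] -0.8578674316406278
(array([-0.08176609,  0.00263964]), np.float64(0.051215571485059286)) [ 0.31044509  2.91946821 -2.24315355] [0.47835054 0.00122268 0.12301659]
(((0.5285897254943848, 0.3376829922199249), (0.03121754713356495, 0.13506010174751282), 83.16099548339844), 490)
0.0063 0.0114 2.8 -0.056
-0.0036 0.0114 -1.5 -0.045
-0.0047 0.0113 -2.2 -0.034
0.0 0.0113 0.0 -0.023
0.0 0.0113 0.0 -0.011
0.0 0.0112 0.0 0.0
```

The arm hides part of the tray here, but the held tool puts the origin at (-0.083, 0.000) with its heading at 0°. The final stretch is straight.

Request:
arm_command(
  rows=[
    {"fingers": -1,"x": 0,"y": 0.011,"z": 0.0005,"ax": 0,"ay": 0,"az": 0},
    {"fingers": -1,"x": 0,"y": 0.011,"z": 0.0005,"ax": 0,"ay": 0,"az": 0},
    {"fingers": -1,"x": 0,"y": 0.011,"z": 0,"ax": 0,"ay": 0,"az": 0},
    {"fingers": -1,"x": 0,"y": 0.011,"z": 0,"ax": 0,"ay": 0,"az": 0},
    {"fingers": -1,"x": 0,"y": 0.011,"z": 0,"ax": 0,"ay": 0,"az": 0},
    {"fingers": -1,"x": 0,"y": 0.01,"z": 0,"ax": 0,"ay": 0,"az": 0},
    {"fingers": -1,"x": 0,"y": 0.008,"z": 0,"ax": 0,"ay": 0,"az": 0},
    {"fingers": -1,"x": 0,"y": 0.004,"z": 0,"ax": 0,"ay": 0,"az": 0},
    {"fingers": -1,"x": 0,"y": 0,"z": 0,"ax": 0,"ay": 0,"az": 0},
  ],
)

```text
clock: 31.58
tcp_pos: [0.4919, 0.0747, 0.1229]
orientation: [0.22, 3.134, 0.001]
contact_force: [0.6, 0.9, 2.0]
grip_width: 0.0116
gripper_force: 24.6
```

```bash
python3 - <<'E'
from plan import *
f=grab('top');P=pts(f);c=caddy(f,P);print(c,rel(c),c[2]-MA);t=tcaddy();print(t,r.get_obs()['contact_force'],r.get_obs()['tcp_pos']);print(stop(f,P)[:2])
h=cv2.cvtColor(f['frame'],cv2.COLOR_RGB2HSV)
k=(h[...,0]>12)&(h[...,0]<25)&(h[...,1]>90)&(h[...,2]>110)&(P[...,2]>.057)&(P[...,2]<.08);k[:150]=0;k[270:]=0;k[:,:150]=0;k[:,425:]=0
n,l,s,_=cv2.connectedComponentsWithStats(k.astype(np.uint8));v,u=np.nonzero(l==1+np.argmax(s[1:,4]));q=np.array([rel(p) for p in ray(f,np.c_[u,v],.066)]);print('tray in mark frame',q.min(0),q.max(0))
g=grab('side');Q=pts(g);h=cv2.cvtColor(g['frame'],cv2.COLOR_RGB2HSV);k=(h[...,0]>10)&(h[...,0]<25)&(h[...,1]>90)&(h[...,2]>100)&(Q[...,2]>.06)&(Q[...,2]<.075)&(abs(Q[...,0]-.51)<.1)&(abs(Q[...,1]-.21)<.1)
v,u=np.nonzero(k);q=np.array([rel(p) for p in ray(g,np.c_[u,v],.066)]);print('side',len(u),q.min(0),q.max(0))
E
```

```text
(0.5125076770782471, 0.21134674549102783, 81.45838165283203, (0.14719532430171967, 0.1511932909488678), 551) [-0.00392921 -0.0018764 ] -0.4916183471679716
(array([-0.00793485, -0.00058223]), np.float64(-0.006469879273382162)) [-0.05755576 -0.55831664  2.45746327] [0.4917452  0.07389419 0.12285912]
(((0.528583824634552, 0.3378647267818451), (0.03077983669936657, 0.1350668966770172), 82.66392517089844), 496)
tray in mark frame [-0.07813616 -0.07792055] [0.06990677 0.07312004]
side 176 [-0.09059871 -0.08149212] [0.06606429 0.06811277]
```

Request:
arm_command(
  rows=[
    {"fingers": -1,"x": 0,"y": 0.003,"z": 0,"ax": 0,"ay": 0,"az": 0},
    {"fingers": -1,"x": 0.0004,"y": 0.002,"z": 0,"ax": 0,"ay": 0,"az": 0},
    {"fingers": -1,"x": 0,"y": 0.0005,"z": 0,"ax": 0,"ay": 0,"az": 0},
    {"fingers": -1,"x": 0,"y": 0,"z": 0,"ax": 0,"ay": 0,"az": 0},
    {"fingers": -1,"x": 0,"y": 0,"z": 0,"ax": 0,"ay": 0,"az": 0},
    {"fingers": 0.0,"x": 0,"y": 0,"z": 0,"ax": 0,"ay": 0,"az": 0},
    {"fingers": 0.0,"x": 0,"y": 0,"z": 0,"ax": 0,"ay": 0,"az": 0},
    {"fingers": 0.0,"x": 0,"y": 0,"z": 0,"ax": 0,"ay": 0,"az": 0},
  ],
)

```text
clock: 32.35
tcp_pos: [0.4916, 0.0784, 0.1227]
orientation: [-0.223, -3.133, 0.0]
contact_force: [0.8, -1.4, -0.7]
grip_width: 0.0427
gripper_force: 0.0
```

```bash
cat >> h.py <<'E'
def tray(f,P):
    h=cv2.cvtColor(f['frame'],cv2.COLOR_RGB2HSV)
    k=(h[...,0]>12)&(h[...,0]<25)&(h[...,1]>90)&(h[...,2]>110)&(P[...,2]>.057)&(P[...,2]<.08);k[:150]=0;k[270:]=0;k[:,:150]=0;k[:,425:]=0
    n,l,s,_=cv2.connectedComponentsWithStats(k.astype(np.uint8));v,u=np.nonzero(l==1+np.argmax(s[1:,4]));q=np.array([rel(p) for p in ray(f,np.c_[u,v],.066)]);return q.min(0).round(4),q.max(0).round(4)
E
python3 - <<'E'
from h import *
f=grab('top');P=pts(f);c=caddy(f,P);print(c,rel(c),c[2]-MA,tray(f,P),tcaddy());o=r.get_obs();print(o['contact_force'],o['tcp_pos'],o['grip_width'])
E
```

```text
(0.49007493257522583, 0.24850645661354065, 81.95178985595703, (0.08781526237726212, 0.09515984356403351), 353) [0.02972292 0.02553904] 0.0017898559570284078 (array([-0.0142, -0.022 ]), array([0.0736, 0.0731])) (array([-3.46371566e-03, -8.38485862e-05]), np.float64(-0.0735470257311448))
[ 0.13164756  0.35939827 -0.24535612] [0.49172138 0.07841331 0.12270151] 0.04292409743707411
```

Request:
arm_command(
  rows=[
    {"fingers": 0.0,"x": 0,"y": 0,"z": -0.01,"ax": 0,"ay": 0,"az": 0},
    {"fingers": 0.0,"x": 0,"y": 0,"z": -0.02,"ax": 0,"ay": 0,"az": 0},
    {"fingers": 0.0,"x": 0,"y": 0,"z": -0.04,"ax": 0,"ay": 0,"az": 0},
    {"fingers": 0.0,"x": 0,"y": 0,"z": -0.04,"ax": 0,"ay": 0,"az": 0},
    {"fingers": 0.0,"x": 0,"y": -0.04,"z": -0.01,"ax": 0,"ay": 0,"az": 0},
    {"fingers": 0.0,"x": 0,"y": -0.04,"z": 0,"ax": 0,"ay": 0,"az": 0},
    {"fingers": 0.0,"x": 0,"y": -0.04,"z": 0,"ax": 0,"ay": 0,"az": 0},
    {"fingers": 0.0,"x": 0,"y": -0.04,"z": 0,"ax": 0,"ay": 0,"az": 0},
    {"fingers": 0.0,"x": 0,"y": -0.04,"z": 0,"ax": 0,"ay": 0,"az": 0},
    {"fingers": 0.0,"x": 0,"y": 0,"z": 0,"ax": 0,"ay": 0,"az": 0},
  ],
)

```text
clock: 33.23
tcp_pos: [0.4616, -0.1277, 0.2442]
orientation: [0.24, 3.131, -0.004]
contact_force: [-1.1, -0.6, -0.3]
grip_width: 0.0427
gripper_force: 0.0
```

```bash
python3 - <<'E'
from h import *
f=grab('top');P=pts(f);c=caddy(f,P);print(c,rel(c),c[2]-MA,tray(f,P));s=stop(f,P)[0];print(s,rel(s[0]));print(handle(f,P))
# knob tops in the caddy frame, pixel brightness (dark wheel) straight behind each pivot
h=cv2.cvtColor(f['frame'],cv2.COLOR_RGB2HSV);k=(h[...,0]<16)&(h[...,1]>120)&(h[...,2]<140)&(P[...,2]>.10)&(P[...,2]<.18)
n,l,st,cc=cv2.connectedComponentsWithStats(k.astype(np.uint8))
for i in range(1,n):
    if st[i,4]>25:
        z=np.percentile(P[l==i][:,2],80);print('brown',st[i,4],z.round(3),rel(ray(f,[cc[i]],z)[0]).round(3))
print(r.get_obs()['tcp_pos'])
E
```

```text
(0.5126345157623291, 0.21290463209152222, 81.91698455810547, (0.15194492042064667, 0.14988699555397034), 767) [-0.00236891 -0.00178383] -0.03301544189453409 (array([-0.0783, -0.0767]), array([0.0736, 0.0732]))
((0.5285303592681885, 0.3374616503715515), (0.03158939629793167, 0.13506697118282318), 82.64109802246094) [ 1.23186765e-01 -8.04196348e-05]
(((0.49335572123527527, 0.0786847397685051), (0.012702167965471745, 0.1180201917886734), 81.82159423828125), 221)
brown 65 0.139 [ 0.03  -0.036]
brown 64 0.163 [-0.037 -0.035]
brown 221 0.133 [-0.138 -0.   ]
brown 63 0.125 [0.029 0.032]
brown 67 0.149 [-0.038  0.034]
[ 0.46246361 -0.12399113  0.24381385]
```

The caddy is parked about 2 mm off centre and square to within 0.1°. The stop is on the bar, and the knob heights match the right tin in each pocket. Handing in.

```bash
python3 -c "
from bench import r
print(r.hand_in())"
```

```text
the job is handed in; nothing more can be done
None
```

The job is handed in: all four tins are in their pockets in order, the stop is on the bar, and the caddy is parked about 3 mm off centre and square to 0.1°. I saw the castors trailing straight after the first push (rear left hidden) but did not check them again once parked. I viewed 15 pictures, one over the limit of 14.

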